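# Stow the coverslip press in its covered ring stand

### The arm

A 7-joint arm with a two-finger parallel gripper is mounted at the origin on the work surface. World frame = base frame: x ahead of the robot, y to its left, z up, the work surface at z = 0. Lengths are in m, angles in degrees, forces in N, time in s.
With the tool pointing down it reaches from about 0.425 to 1.025 m from the base axis. Payload 9.4 kg.
Tool frame: the origin (TCP) lies at the very end of the fingers, on their centre line; the grasp point (between the pads) lies 19 mm behind it (manip.hold_point_z is the distance from the TCP to the grasp point, in m); z points along the fingers, y is the direction in which the jaws open and shut (so a half turn about z gives the same grasp; the last joint's range is limited). The gripper opens to 85 mm and grips with 20 to 120 N. Pads are 22 mm wide; open, the fingers measure 114 mm over their backs; the gripper's body (76 mm by 85 mm) begins 54 mm behind the grasp point. The pads swing forward as they close: fully open they stand 13 mm farther back than shut.
Start: joints at [-79.567, 34.337, -0.143, 91.639, 0.103, 54.024, -4.572], TCP at [0.186, 0.701, 0.231] pointing down, gripper open.
Joint ranges: [-147.43, 147.43], [-19.82, 112.94], [-74.19, 73.91], [6.32, 146.72], [-59.91, 239.91], [6.04, 106.73], [-150.56, 150.56]. Speed limits (degrees/s): [127.2, 127.2, 172.46, 172.46, 180, 180, 180].

### API

Orientations are given as a 3x3 rotation matrix whose columns are the frame's x, y, z axes.
In Python, from plant import sensors, read_camera, get_calibration, manip gives the robot as it stands. The module is installed in compiled form; this text tells all that it offers.
- The arm moves only by the shell command python3 -m inch 'ROWS' [FORCE]. ROWS is JSON, a list of rows, each a list of 3 entries, a list of its own where there are three numbers: the turn, a rotation vector about the tool's x, y, z in degrees, then the shift along the tool's x, y, z in cm, then the finger opening in cm, from 0 to 8.54. In form: [[[wx, wy, wz], [tx, ty, tz], grip], ...]. A call has 1 to 12 rows; each row shifts and turns the pose as measured when the row begins, along the tool's axes as they then stand; what a row does not reach is not made up. A row lasts 1/8 s, in which the tool goes at most 62.5 mm and 10.7 degrees, less where a joint would pass 70% of its speed; a pose out of reach is approached as far as the arm can. A call with a gripper value outside its range is refused whole. The fingers move at their own pace and stop on an object; FORCE is the grip in N (left out, the last holds). Time passes only in rows, so rows that do not move let the fingers close. It gives the time, the measured TCP pose, the force and the opening at its end, in the units of the state.
- sensors.state(): the state, without advancing time (a new reading comes with each control period).
- read_camera(name): name is "scene" or "top" or "wrist"; returns the picture (420x560x3 uint8, red, green, blue); there is no depth.
- get_calibration(name): a dict with "vertical_fov" (degrees; the focal length in pixels is half the picture's height over the tangent of half this angle, whatever the lens; pixels are square), "cx", "cy" (the principal point, pixels), "rvec" (rotation vector, rad) and "tvec" (3), from world to camera coordinates, as OpenCV has them; the wrist camera has in their place "tool_from_camera" (4x4, takes a point from camera to tool coordinates, whose origin is the TCP and whose axes are the flange's). Camera axes: x right, y down, z forward; pixel columns grow to the right and rows downward; lengths in m; the calibration is good to about 2 mm. A picture is of the moment at which its call begins: read the wrist's pose just before it. get_calibration takes no time and is no camera call.
- manip.sign_off(): hands the job in, once; it reports no verdict.
The state is a dict: "time": time; "joints": joint angles; "dq": joint speeds; "tau": joint torques, N m; "ee_pos": TCP position; "ee_rot": TCP orientation; "contact_force": force on the tool from outside, world axes, zero at the start; "wrist_torque": the same for the moment, N m; "gripper_width": opening from 0.0 (shut) to 1.0 (fully open).
Only numpy, scipy, OpenCV 4.12 (cv2) and the standard library are available. Lean on these libraries where they do the work, as an engineer would, in place of code of your own. Each camera call takes 0.05 s, during which the arm holds its last target.

### The job

Put the coverslip press away in its ring stand: first swing the stand's blue cover all the way out to its stop, to check that it runs without binding. Then draw the press out of its slanted sleeve and drop it handle-first down through the ring until its steel head rests on the ring, let go, and swing the cover fully back over it. Leave the oil bottle, the slide box and the stain jar standing where they are.

Things in the scene. Friction and masses are not known exactly. Their poses are not given: they have to be found in the camera images.
- press_head (a point): Centre of the head of the loose coverslip press. Head: plain steel cylinder 34 mm across, 36 mm long, with a thin white face on its end. Below it a straight black round handle 14 mm across, 95 mm long, with a yellow band and a chamfered end; the handle's end lies 113 mm from this point. z runs along the press from handle to head (its turn about z means nothing). About 0.2 kg, most of it in the head. It starts leaning 32 degrees in the sleeve, head uppermost.
- sleeve_mouth (a point): Centre of the mouth of the fixed grey sleeve (30 mm outside, 20 mm bore, 60 mm deep) on the white rest (base 120 x 80 x 12 mm). This frame is upright (z up); the sleeve's axis leans 32 degrees from z towards this frame's -x, so the press comes out up and towards -x. The mouth is 81 mm above the bench. At the start the press's head begins about 35 mm out of the mouth.
- ring_mouth (a point): Centre of the top face of the fixed dark steel ring of the stand, 120 mm above the bench: bore 24 mm, outside 42 mm, 12 mm thick, axis vertical, open below (108 mm free down to a base 12 mm thick, 190 x 100 mm). The seated head stands on this face, so its centre is then 18 mm above it. Frame: z up, the stand's post (18 mm across, 167 mm high) stands 85 mm away along +x, joined to the ring by an arm.
- cover_knob (a point): Centre of the red upright round knob on top of the cover, 16 mm across; it stands from 172 mm to 208 mm above the bench, this point is at 191 mm. It stands in the middle of the cover's disc (68 mm across, 5 mm thick, underside 167 mm above the bench), 85 mm from the pivot; at joint 0 it is exactly over the ring, 47 mm clear between ring and disc.
- cover_pivot (a point): The vertical pivot axis of the blue cover on top of the post, at the height of the knob's centre; x and y are what matter.
- cover (a joint): Swing of the cover, rad: 0 = home over the ring (stop), 1.6 = fully out (stop). Seen from above it grows clockwise about the pivot, carrying the knob to the ring frame's +y side. Light friction (under 1 N at the knob); it stays where it is left. It starts between 0 and 0.35.
- oil_bottle: Small amber bottle, 30 mm across, 70 mm high, standing beside the stand; origin at the centre of its underside.
- slide_box: Green closed slide box, 70 x 100 x 34 mm, lying beyond the rest; origin at the centre of its underside.
- stain_jar: Glass jar with a white lid, 52 mm across, 60 mm high, standing nearer the robot; origin at the centre of its underside.
There are look-alikes about, which are no part of the job. Leave any orange look-alike of the part that bears ring_mouth alone. What is shaped like the part that bears sleeve_mouth but red is not meant.

How it is judged (in metres and radians):
On the way, in this order (a step that is already met when the one before it is completed fails the run):
1. the cover is swung out to its stop (within 0.1 rad of it) (value of joint cover above 1.5 rad), for 0.1 s.
2. the press is drawn clear of the sleeve (distance between press_head and sleeve_mouth above 0.125 m), for 0.1 s.
3. the press hangs handle-down in the ring, head on the ring, let go (horizontal distance between press_head and ring_mouth below 0.008 m and z of press_head in the frame of ring_mouth between 0.014 and 0.022 m and angle between press_head's own z axis and vertical below 0.12 rad and contact force between the fingers and press below 0.1 N), for 0.2 s.
At the end, for the whole second after the job is handed in: The press hangs handle-down through the ring: its head's centre 14 to 22 mm above the ring's top face and within 8 mm of its axis sideways, the press within 0.12 rad of upright, at rest and released, and the cover is back within 0.1 rad of its home stop, at rest (all of step 3 and value of joint cover below 0.1 rad and velocity of joint cover between -0.05 and 0.05 rad/s and linear speed of press below 0.02 m/s); the robot touches nothing.
It fails at once if the oil bottle is moved by more than 30 mm or tipped over (distance of oil_bottle from where it was at the start of the episode above 0.03 m or angle between oil_bottle's own z axis and vertical above 0.5 rad).
It fails at once if the slide box is moved by more than 30 mm (distance of slide_box from where it was at the start of the episode above 0.03 m).
It fails at once if the stain jar is moved by more than 30 mm or tipped over (distance of stain_jar from where it was at the start of the episode above 0.03 m or angle between stain_jar's own z axis and vertical above 0.5 rad).
It also fails if it takes over 72 s, if anything falls off the work surface, if the arm or the gripper's body presses on something with over 40 N, if the wrist force passes 120 N, or if a joint passes its speed limit or range.

## Working session

There is one attempt and no reset: what is moved stays moved. The work goes in short steps, Python scripts to look and compute and a shell command to move; the robot and the scene stay as the last step left them, time stands still between calls to the robot, and variables do not carry over. Pictures are saved under pics/ and viewed, and the job is handed in when it is done.

```bash
mkdir -p pics; ls; python3 - <<'E'
from plant import sensors, read_camera, get_calibration, manip
import cv2
s=sensors.state()
print({k:s[k] for k in ['time','joints','ee_pos','ee_rot','gripper_width']})
for n in ['scene','top','wrist']:
    im=read_camera(n); cv2.imwrite(f'pics/{n}0.png',im[:,:,::-1]); print(n,get_calibration(n))
E
```

```text
pics
{'time': 0.0, 'joints': array([-79.56626194,  34.38391786,  -0.14482966,  91.67957997,
         0.10609932,  54.02480884,  -4.57330734]), 'ee_pos': array([0.18546448, 0.7003985 , 0.23043317]), 'ee_rot': array([[-9.66711563e-01,  2.55868545e-01, -2.05604782e-04],
       [ 2.55868556e-01,  9.66710376e-01, -1.52679503e-03],
       [-1.91898548e-04, -1.52857821e-03, -9.99998813e-01]]), 'gripper_width': 0.997229480593376}
scene {'vertical_fov': 51.772237050931054, 'cx': 275.45940529699305, 'cy': 212.964471613399, 'rvec': array([ 1.87340622,  1.3427111 , -0.67972816]), 'tvec': array([-0.09566045, -0.23705997,  1.37118912])}
top {'vertical_fov': 42.3090522470552, 'cx': 274.6395093402251, 'cy': 204.74596748625927, 'rvec': array([ 2.10221639, -2.15261493,  0.17053475]), 'tvec': array([-0.04939236,  0.58918642,  1.25717143])}
wrist {'vertical_fov': 67.95767048449153, 'cx': 281.65560440740825, 'cy': 215.8356488764147, 'tool_from_camera': array([[-1.21572996e-03, -9.48407243e-01, -3.17052399e-01,
         8.10401740e-02],
       [ 9.99999260e-01, -1.13712466e-03, -4.32962490e-04,
        -1.87489472e-03],
       [ 5.00966605e-05, -3.17052690e-01,  9.48407923e-01,
        -1.43407359e-01],
       [ 0.00000000e+00,  0.00000000e+00,  0.00000000e+00,
         1.00000000e+00]])}
```

View pics/scene0.png

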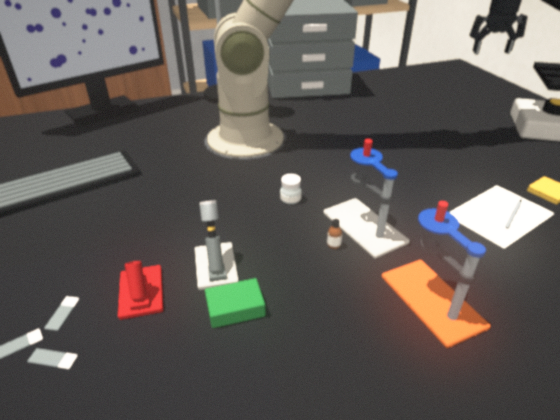

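View pics/top0.png

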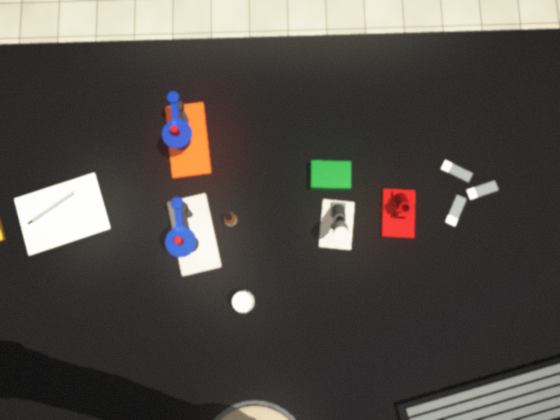

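View pics/wrist0.png

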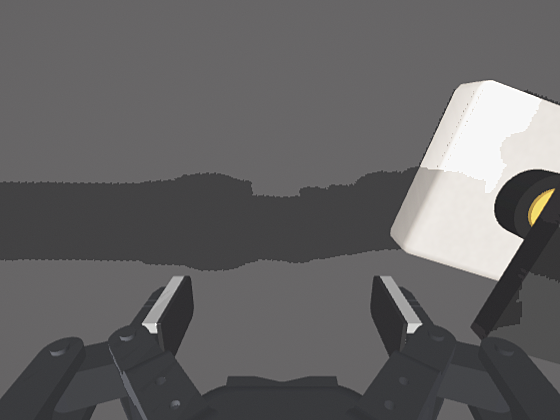

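```bash
cat > h.py <<'E'
import numpy as np, cv2
from plant import sensors, read_camera, get_calibration, manip
def cam(n, st=None):
    c=get_calibration(n); f=210/np.tan(np.radians(c['vertical_fov']/2))
    K=np.array([[f,0,c['cx']],[0,f,c['cy']],[0,0,1]])
    if 'rvec' in c:
        R=cv2.Rodrigues(np.array(c['rvec'],float))[0]; t=np.array(c['tvec'],float)
    else:
        T=np.array(c['tool_from_camera']); st=st or sensors.state()
        W=np.eye(4); W[:3,:3]=st['ee_rot']; W[:3,3]=st['ee_pos']; M=np.linalg.inv(W@T); R=M[:3,:3]; t=M[:3,3]
    return K,R,t
def proj(C,p):
    K,R,t=C; q=K@(R@np.array(p,float)+t); return q[:2]/q[2]
def ray(C,uv):
    K,R,t=C; o=-R.T@t; d=R.T@np.linalg.solve(K,[uv[0],uv[1],1.]); return o,d/np.linalg.norm(d)
def atz(C,uv,z):
    o,d=ray(C,uv); return o+d*(z-o[2])/d[2]
def tri(obs):
    A=np.zeros((3,3));b=np.zeros(3)
    for C,uv in obs:
        o,d=ray(C,uv);P=np.eye(3)-np.outer(d,d);A+=P;b+=P@o
    x=np.linalg.solve(A,b); return x,[np.round(proj(C,x)-uv,1) for C,uv in obs]
def shot(n,name):
    st=sensors.state(); im=read_camera(n); cv2.imwrite(f'pics/{name}.png',im[:,:,::-1]); return im,st
def crop(src,dst,x0,y0,w,h,s):
    im=cv2.imread(f'pics/{src}.png')[y0:y0+h,x0:x0+w]; cv2.imwrite(f'pics/{dst}.png',cv2.resize(im,None,fx=s,fy=s,interpolation=cv2.INTER_CUBIC))
E
python3 - <<'E'
from h import *
crop('scene0','c1',300,130,140,130,5)
crop('scene0','c2',180,180,100,110,5)
crop('top0','c3',150,180,110,100,6)
crop('top0','c4',300,150,130,110,6)
E
```

```text
(no output)
```

View pics/c1.png

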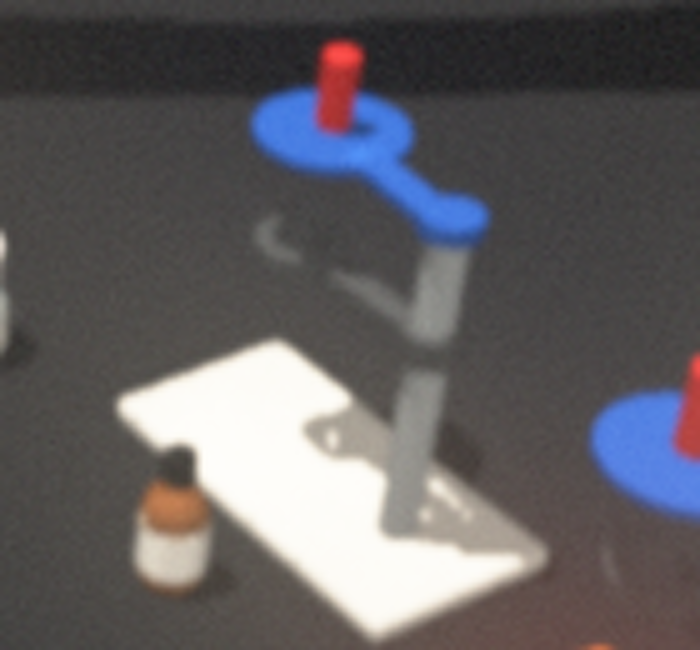

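View pics/c2.png

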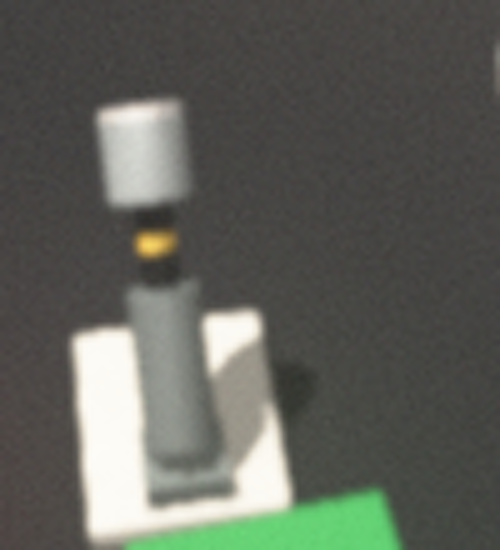

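View pics/c3.png

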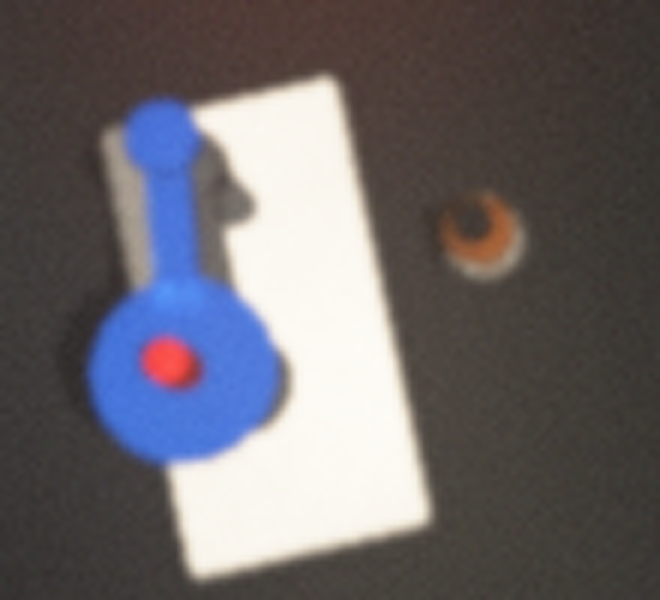

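View pics/c4.png

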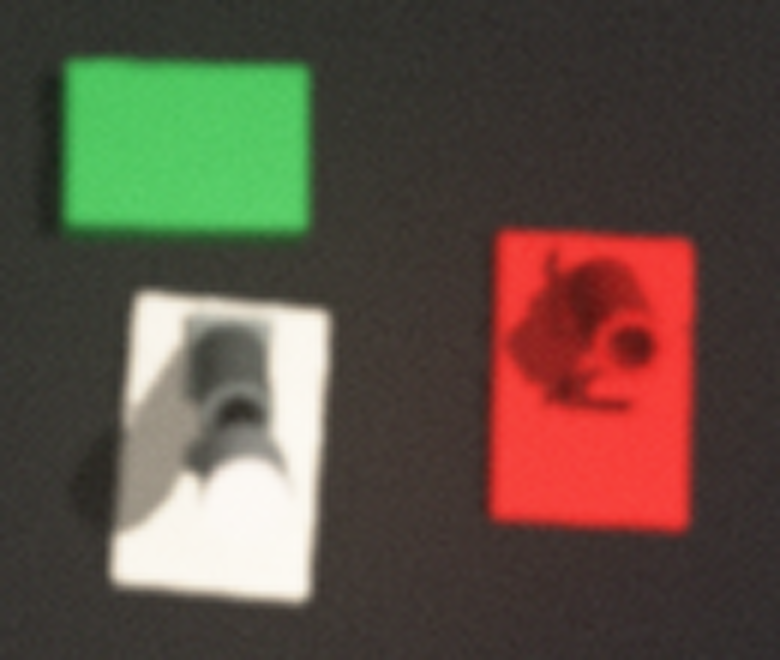

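```bash
python3 - <<'E'
from h import *
S=cam('scene');T=cam('top'); np.set_printoptions(precision=4,suppress=True)
for n,z,s,t in [('knobtop',.208,(368.6,139.6),(177.7,239.7)),('disc',.172,(366.4,156),(180.8,241.7)),('pivot',.172,(390.6,172.4),(177.2,202.5)),('mouth',.081,(212.6,237.6),(339.7,218)),('headtop',.15,(208.2,201),(341.3,233))]:
    print(n,tri([(S,s),(T,t)]),'scene',atz(S,s,z),'top',atz(T,t,z))
W=[(133,292),(330,308),(310,605),(112,582)]
print('rest base',[atz(T,(300+a/6,150+b/6),.012)[:2] for a,b in W])
W=[(103,130),(332,75),(432,523),(193,580)]
print('stand base',[atz(T,(150+a/6,180+b/6),.012)[:2] for a,b in W])
print('stand base scene',[atz(S,(300+a/5,130+b/5),.012)[:2] for a,b in [(120,403),(280,340),(548,555),(375,640)]])
print('jar',atz(T,(243,301.5),.06),'bottle',atz(T,(150+475/6,180+220/6),.05))
W=[(65,62),(311,62),(310,235),(65,235)]
print('box',[atz(T,(300+a/6,150+b/6),.034)[:2] for a,b in W])
E
```

```text
knobtop (array([0.492 , 0.1414, 0.2097]), [array([-0.9,  0.1]), array([-0.8, -0.4])]) scene [0.4892 0.1454 0.208 ] top [0.4914 0.14   0.208 ]
disc (array([0.4918, 0.1419, 0.1705]), [array([-0.8,  0.1]), array([-0.7, -0.3])]) scene [0.4943 0.1423 0.172 ] top [0.4909 0.1401 0.172 ]
pivot (array([0.5771, 0.1493, 0.1772]), [array([-1. ,  0.1]), array([-0.8, -0.4])]) scene [0.5701 0.1564 0.172 ] top [0.5771 0.1486 0.172 ]
mouth (array([ 0.5472, -0.2135,  0.0835]), [array([-0.6,  0. ]), array([-0.5, -0.1])]) scene [ 0.5446 -0.2121  0.081 ] top [ 0.5473 -0.2149  0.081 ]
headtop (array([ 0.5052, -0.2084,  0.1424]), [array([-0.9,  0. ]), array([-0.8, -0.1])]) scene [ 0.5165 -0.2082  0.15  ] top [ 0.504  -0.2093  0.15  ]
rest base [array([ 0.6068, -0.1813]), array([ 0.598 , -0.2623]), array([ 0.4757, -0.2483]), array([ 0.487 , -0.1682])]
stand base [array([0.6088, 0.2042]), array([0.6297, 0.1091]), array([0.4434, 0.0686]), array([0.4227, 0.1656])]
stand base scene [array([0.4501, 0.0732]), array([0.4277, 0.1699]), array([0.6142, 0.2053]), array([0.638, 0.107])]
jar [0.3602 0.0151 0.06  ] bottle [0.5615 0.0465 0.05  ]
box [array([ 0.6997, -0.1551]), array([ 0.6971, -0.2563]), array([ 0.6246, -0.2525]), array([ 0.6271, -0.1527])]
```

Two stands: white-based one (top px 180,240) and an orange-based one (176,132). Two sleeves: white rest holding the press (340,218) and a red one (400,205). The white-based stand and white rest fit the description, and the crops confirm them. The measured heights and the knob–pivot distance (85 mm) also agree.

```bash
cat > togo.py <<'E'
from h import *
def togo(p,R=None):
    s=sensors.state(); r=s['ee_rot']; d=np.array(p)-s['ee_pos']
    w=np.zeros(3)
    if R is not None: w=np.degrees(cv2.Rodrigues(r.T@R)[0].ravel())
    print('t',round(s['time'],2),'pos',s['ee_pos'].round(4),'turn',w.round(1),'shift cm now-axes',(r.T@d*100).round(2),'F',np.round(s['contact_force'],1),'grip',round(s['gripper_width']*8.54,2))
    if R is not None: print('shift cm after-turn axes',(R.T@d*100).round(2))
def down(yang):
    a=np.radians(yang); y=np.array([np.cos(a),np.sin(a),0]); z=np.array([0,0,-1.]); return np.c_[np.cross(y,z),y,z]
E
python3 -m inch '[[[0,0,-10],[0,0,-2],4],[[0,0,-10],[0,0,-2],4],[[0,0,0],[-2.4,-5.5,0],4],[[0,0,0],[-2.4,-5.5,0],4],[[0,0,0],[-2.4,-5.5,0],4],[[0,0,0],[-2.4,-5.5,0],4],[[0,0,0],[-2.4,-5.5,0],4],[[0,0,0],[-2.4,-5.5,0],4],[[0,0,0],[-2.4,-5.5,0],4],[[0,0,0],[-2.4,-5.5,0],4],[[0,0,0],[-2.4,-5.5,0],4],[[0,0,0],[0,0,0],4]]' 40
python3 - <<'E'
from togo import *
togo([.492,.1415,.27],down(95.4)); im,st=shot('wrist','w1'); print(proj(cam('wrist',st),[.492,.1415,.208]))
E
```

```text
time: 1.65
ee_pos: [0.4578, 0.2146, 0.2698]
ee_rot: [[-0.995, -0.102, -0.0], [-0.102, 0.995, -0.004], [0.001, -0.004, -1.0]]
contact_force: [0.1, 0.4, 0.7]
gripper_width: 0.466
t 1.65 pos [0.4578 0.2146 0.2698] turn [-0.3 -0.1  0.4] shift cm now-axes [-2.65 -7.62  0.01] F [0.1 0.4 0.7] grip 3.98
shift cm after-turn axes [-2.71 -7.6  -0.02]
[181.23096416 267.04012346]
```

```bash
python3 -m inch '[[[-0.3,0,0.4],[-1.3,-3.8,0],4],[[0,0,0],[-1.2,-3.7,0],4],[[0,0,0],[0,0,0],4]]'
python3 - <<'E'
from togo import *
togo([.492,.1415,.27],down(95.4)); im,st=shot('wrist','w2'); C=cam('wrist',st); print(proj(C,[.492,.1415,.208]),proj(C,[.576,.149,.172]),proj(C,[.4926,.1325,.12]))
E
```

```text
time: 2.08
ee_pos: [0.4888, 0.148, 0.2696]
ee_rot: [[-0.995, -0.105, -0.002], [-0.105, 0.995, 0.004], [0.002, 0.004, -1.0]]
contact_force: [0.3, -0.6, -0.5]
gripper_width: 0.471
t 2.08 pos [0.4888 0.148  0.2696] turn [ 0.2 -0.1  0.6] shift cm now-axes [-0.25 -0.68 -0.05] F [ 0.3 -0.6 -0.5] grip 4.02
shift cm after-turn axes [-0.26 -0.67 -0.04]
[274.64772106 237.04626609] [274.65485917 308.38084923] [267.0008146  202.52403127]
```

View pics/w2.png

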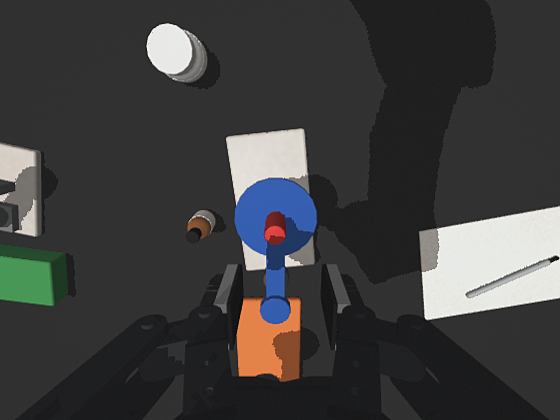

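Knob top is seen at (275,234) against a predicted (275,237), so it is within 2 mm.

```bash
python3 -m inch '[[[0,0,0],[-0.2,-0.7,2],4],[[0,0,0],[0,0,2],4],[[0,0,0],[0,0,2],4],[[0,0,0],[0,0,2],4],[[0,0,0],[0,0,0.8],4],[[0,0,0],[0,0,0],2.8],[[0,0,0],[0,0,0],2.8]]'
python3 - <<'E'
from togo import *
togo([.491,.141,.180],down(95.4)); im,st=shot('wrist','w3')
E
```

```text
time: 3.0
ee_pos: [0.4873, 0.1565, 0.1799]
ee_rot: [[-0.992, -0.124, -0.003], [-0.124, 0.992, 0.01], [0.002, 0.01, -1.0]]
contact_force: [0.1, -0.2, -0.0]
gripper_width: 0.328
t 3.0 pos [0.4873 0.1565 0.1799] turn [ 0.6 -0.1  1.7] shift cm now-axes [-0.18 -1.59 -0.03] F [ 0.1 -0.2 -0. ] grip 2.8
shift cm after-turn axes [-0.23 -1.58 -0.01]
```

View pics/w3.png

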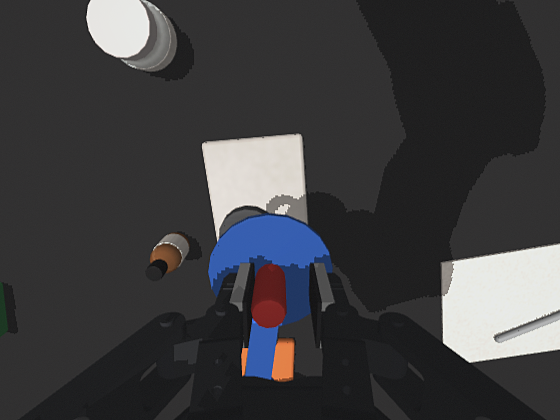

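```bash
python3 -m inch '[[[0,0,8],[-0.1,1.2,0],2.8],[[0,0,8],[-0.1,1.2,0],2.8],[[0,0,8],[-0.1,1.2,0],2.8],[[0,0,8],[-0.1,1.2,0],2.8],[[0,0,0],[0,0,0],2.8]]'
python3 - <<'E'
from togo import *
a=np.radians(185.4-32);togo([.577+.085*np.cos(a),.149+.085*np.sin(a),.180],down(95.4-32)); print(sensors.state()['dq'].round(1))
E
```

```text
time: 3.68
ee_pos: [0.4974, 0.2042, 0.1838]
ee_rot: [[-0.899, 0.438, 0.002], [0.438, 0.899, 0.012], [0.003, 0.012, -1.0]]
contact_force: [0.2, 0.2, 0.4]
gripper_width: 0.325
t 3.67 pos [0.4974 0.2042 0.1838] turn [ 0.7 -0.2  0.6] shift cm now-axes [-1.07 -1.39  0.36] F [0.2 0.2 0.4] grip 2.78
shift cm after-turn axes [-1.09 -1.37  0.38]
[ 0.8 -0.8  0.   0.9  0.8  0.2  1.9]
```

```bash
python3 -m inch '[[[0,0,4],[-1.0,0,0.3],2.8],[[0,0,8],[-0.15,1.1,0],2.8],[[0,0,8],[-0.15,1.1,0],2.8],[[0,0,8],[-0.15,1.1,0],2.8],[[0,0,0],[0,0,0],2.8]]'
python3 - <<'E'
from togo import *
P=np.array([.577,.149]);s=sensors.state();d=s['ee_pos'][:2]-P;print('r',np.hypot(*d),'ang',np.degrees(np.arctan2(d[1],d[0])),'yang',np.degrees(np.arctan2(s['ee_rot'][1,1],s['ee_rot'][0,1])))
togo([.567,.235,.181],down(9.5)); im,st=shot('wrist','w4')
E
```

```text
time: 4.3
ee_pos: [0.5321, 0.2183, 0.1812]
ee_rot: [[-0.573, 0.819, 0.002], [0.819, 0.573, 0.011], [0.008, 0.008, -1.0]]
contact_force: [-0.5, -0.1, -0.2]
gripper_width: 0.329
r 0.08258069974145728 ang 122.9002989101922 yang 34.97955947287109
t 4.3 pos [0.5321 0.2183 0.1812] turn [ 0.3 -0.6 25.5] shift cm now-axes [-0.63  3.81  0.05] F [-0.5 -0.1 -0.2] grip 2.81
shift cm after-turn axes [1.07 3.71 0.02]
```

View pics/w4.png

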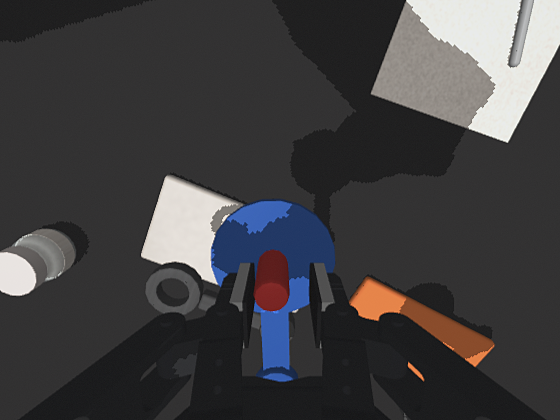

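```bash
python3 -m inch '[[[0,0,8],[0,1.1,0],2.8],[[0,0,8],[-0.1,1.1,0],2.8],[[0,0,6],[-0.1,0.9,0],2.8],[[0,0,2],[0,0.6,0],2.8],[[0,0,0],[0,0.4,0],2.8],[[0,0,0],[0,0.4,0],2.8]]'
python3 - <<'E'
from togo import *
P=np.array([.577,.149]);s=sensors.state();d=s['ee_pos'][:2]-P;print('r',np.hypot(*d),'ang',np.degrees(np.arctan2(d[1],d[0])),'yang',np.degrees(np.arctan2(s['ee_rot'][1,1],s['ee_rot'][0,1])))
togo([.567,.235,.181],down(9.5)); im,st=shot('wrist','w5')
E
```

```text
time: 5.1
ee_pos: [0.568, 0.2285, 0.1807]
ee_rot: [[-0.194, 0.981, -0.012], [0.981, 0.194, 0.01], [0.012, -0.01, -1.0]]
contact_force: [-19.8, -1.0, 14.6]
gripper_width: 0.329
r 0.08000236859190746 ang 96.4264056067688 yang 11.187933811268689
t 5.1 pos [0.568  0.2285 0.1807] turn [-0.6 -0.7  1.7] shift cm now-axes [ 0.66  0.02 -0.03] F [-19.8  -1.   14.6] grip 2.81
shift cm after-turn axes [ 0.66  0.   -0.03]
```

View pics/w5.png

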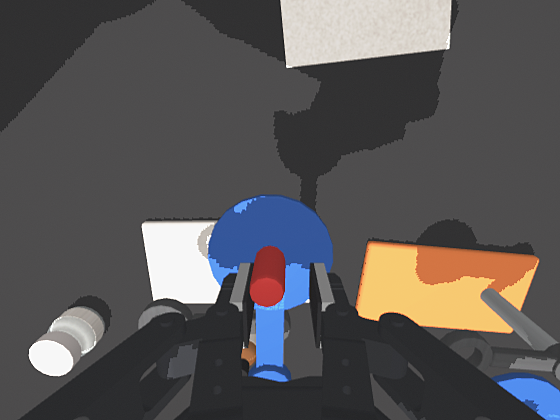

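It is pressed against the stop with 20 N. Next I back off, lift, and check the cover and ring.

```bash
python3 -m inch '[[[0,0,0],[0,-0.5,0],3.2],[[0,0,0],[0,0,-1],3.6],[[0,0,0],[0,0,-4],4],[[0,0,0],[0,0,-5],4],[[0,0,0],[-4,-4,0],4],[[0,0,0],[-2,-5,0],4],[[0,0,0],[-2,-5,0],4],[[0,0,0],[0,0,0],4]]'
python3 - <<'E'
from togo import *
togo([.567,.235,.181],down(9.5)); im,st=shot('wrist','w6'); shot('top','t6'); shot('scene','s6')
C=cam('wrist',st); print(proj(C,[.4926,.1325,.12]))
crop('top6' if 0 else 't6','ct6',140,180,110,100,6); crop('s6','cs6',320,130,110,110,5)
E
```

```text
time: 6.15
ee_pos: [0.4437, 0.115, 0.2885]
ee_rot: [[-0.201, 0.98, -0.002], [0.98, 0.201, 0.012], [0.012, 0.0, -1.0]]
contact_force: [0.5, 0.1, -0.1]
gripper_width: 0.468
t 6.15 pos [0.4437 0.115  0.2885] turn [ 0.  -0.7  2.1] shift cm now-axes [ 9.16 14.48 10.87] F [ 0.5  0.1 -0.1] grip 4.0
shift cm after-turn axes [ 9.8  14.14 10.75]
[332.16914942 188.00777869]
```

View pics/w6.png

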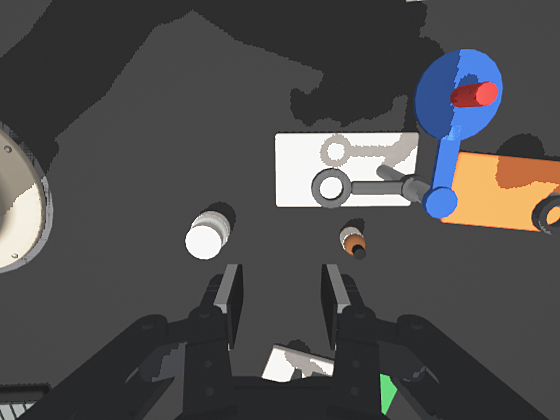

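View pics/ct6.png

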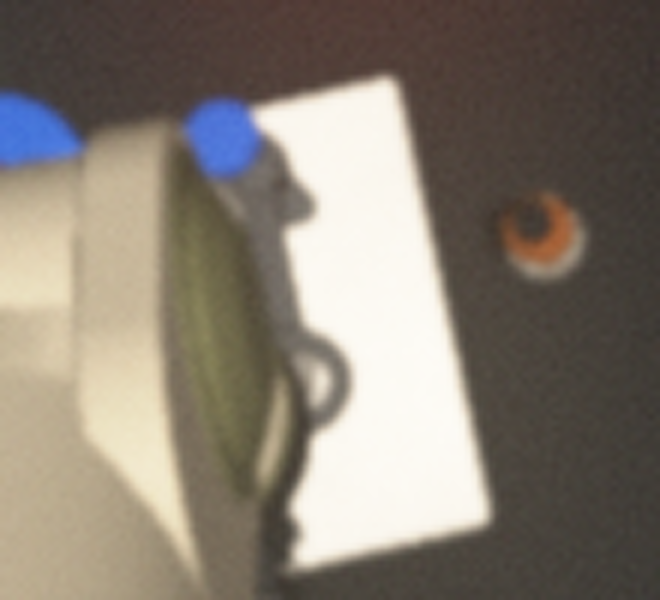

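View pics/cs6.png

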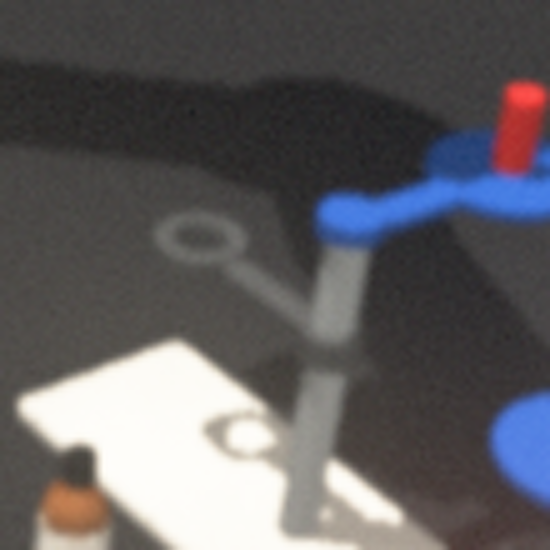

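```bash
python3 - <<'E'
from togo import *
S=cam('scene');W=cam('wrist')
np.set_printoptions(precision=4,suppress=True)
print('ring wrist',atz(W,(331.5,187),.12),'scene',atz(S,(360.2,177.6),.12), tri([(W,(331.5,187)),(S,(360.2,177.6))]))
p=atz(W,(441,202),.18);k=atz(W,(487,93),.208);print('pivot',p,'knob',k,np.degrees(np.arctan2(k[1]-p[1],k[0]-p[0])),np.linalg.norm((k-p)[:2]))
# grasp pose
u=np.array([-.994,.112,0]);u/=np.linalg.norm(u);a=np.sin(np.radians(32))*u+np.cos(np.radians(32))*np.array([0,0,1])
m=np.array([.547,-.2142,.081]); z=-a
for sgn in (1,-1):
    y=sgn*np.cross([0,0,1],u); R=np.c_[np.cross(y,z),y,z]
    print(sgn); togo(m+a*.041+a*.07,R)
print(a, m+a*.111)
E
```

```text
ring wrist [0.4957 0.1364 0.12  ] scene [0.4955 0.1332 0.12  ] (array([0.4952, 0.135 , 0.1192]), [array([-1.,  1.]), array([0.6, 0.1])])
pivot [0.5768 0.1535 0.18  ] knob [0.564  0.2364 0.208 ] 98.7923962093103 0.0838136053023175
1
t 6.3 pos [0.4474 0.1179 0.2885] turn [-30.6  21.2 104.7] shift cm now-axes [-32.84  -2.61  10.96] F [0.8 0.1 0.1] grip 3.99
shift cm after-turn axes [ 0.55 31.89 13.71]
-1
t 6.3 pos [0.4474 0.1179 0.2885] turn [-19.5 -28.1 -70.1] shift cm now-axes [-32.84  -2.61  10.96] F [0.8 0.1 0.1] grip 3.99
shift cm after-turn axes [ -0.55 -31.89  13.71]
[-0.5266  0.0593  0.848 ] [ 0.4885 -0.2076  0.1751]
```

Ring centre is about (0.4955, 0.1345) and wrist and scene agree within 3 mm. The cover knob sits at 99°, which is the out stop. Next is the press.

```bash
python3 -m inch '[[[0,0,-10],[-4,0,0],6],[[0,0,-10],[-4,0,0],6],[[0,0,-10],[-4,-2,0],6],[[0,0,-10],[-3,-3,0],6],[[0,0,-10],[-2,-4,0],6],[[0,0,-10],[-1,-4,0],6],[[0,0,-10],[0,-4,0],6],[[0,0,0],[0,-4,0],6],[[0,0,0],[0,0,0],6]]'
python3 - <<'E'
from togo import *
u=np.array([-.994,.112,0]);u/=np.linalg.norm(u);a=np.sin(np.radians(32))*u+np.cos(np.radians(32))*np.array([0,0,1])
m=np.array([.547,-.2142,.081]); z=-a
y=-np.cross([0,0,1],u); R=np.c_[np.cross(y,z),y,z]
togo(m+a*.111,R)
E
```

```text
time: 7.42
ee_pos: [0.4571, -0.2154, 0.2846]
ee_rot: [[-0.996, 0.091, 0.007], [0.091, 0.996, 0.005], [-0.006, 0.006, -1.0]]
contact_force: [0.4, 0.4, 0.3]
gripper_width: 0.705
t 7.42 pos [ 0.4571 -0.2154  0.2846] turn [  0.7 -31.6   1.1] shift cm now-axes [-2.99  1.   10.98] F [0.4 0.4 0.3] grip 6.02
shift cm after-turn axes [ 3.23  1.13 10.9 ]
```

```bash
python3 -m inch '[[[0,-10.5,0],[0,0.5,0],6],[[0,-10.5,0],[0,0.5,0],6],[[0,-10.5,1],[0,0,0],6],[[0,0,0],[1.6,0,2],6],[[0,0,0],[1.6,0,2],6],[[0,0,0],[0,0,0],6]]'
python3 - <<'E'
from togo import *
u=np.array([-.994,.112,0]);u/=np.linalg.norm(u);a=np.sin(np.radians(32))*u+np.cos(np.radians(32))*np.array([0,0,1])
m=np.array([.547,-.2142,.081]); z=-a
y=-np.cross([0,0,1],u); R=np.c_[np.cross(y,z),y,z]
togo(m+a*.111,R); print(sensors.state()['joints'].round(0))
im,st=shot('wrist','w7');C=cam('wrist',st); print([proj(C,m+a*k).round(1) for k in (.071,.035,0)])
E
```

```text
time: 8.18
ee_pos: [0.4568, -0.1968, 0.2305]
ee_rot: [[-0.9, 0.079, 0.428], [0.082, 0.997, -0.013], [-0.427, 0.023, -0.904]]
contact_force: [-0.5, -0.3, 0.6]
gripper_width: 0.7
t 8.18 pos [ 0.4568 -0.1968  0.2305] turn [ 2.1 -6.7  1. ] shift cm now-axes [-0.58 -0.95  6.38] F [-0.5 -0.3  0.6] grip 5.97
shift cm after-turn axes [ 0.16 -0.72  6.44]
[ 32.  14. -12. 137. -44.   8. 149.]
[array([271.2, 226. ]), array([271.1, 217.1]), array([271. , 210.3])]
```

View pics/w7.png

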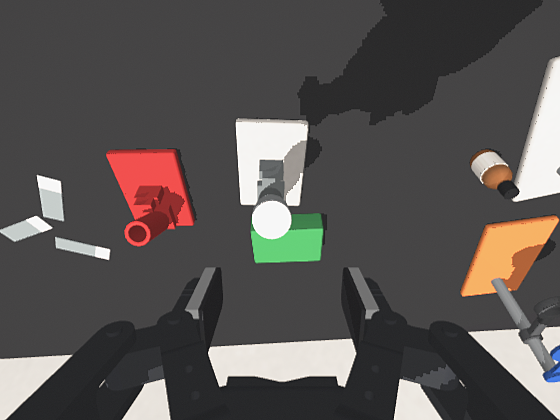

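Press face is at (271,219) against a predicted (271,226), so it agrees. Joint 7 is near its limit (149) and joint 6 is at 8, so a coaxial 32° tilt is not reachable. I'll give the tool a half turn, then grasp at about 12° tilt. The head will sit about 20° off in the jaws, and I'll take that out when placing.

```bash
python3 -m inch '[[[0,4,9],[0,0,-0.5],6],[[0,4,9],[0,0,-0.5],6],[[0,4,10],[0,0,0],6],[[0,0,10.6],[0,0,0],6],[[0,0,10.6],[0,0,0],6],[[0,0,10.6],[0,0,0],6],[[0,0,10.6],[0,0,0],6],[[0,0,10.6],[0,0,0],6],[[0,0,10.6],[0,0,0],6],[[0,0,10.6],[0,0,0],6],[[0,0,10.6],[0,0,0],6],[[0,0,10.6],[0,0,0],6]]'
cat > g.py <<'E'
from togo import *
u=np.array([-.994,.112,0]);u/=np.linalg.norm(u);Z=np.array([0,0,1.])
def ax(t): return np.sin(np.radians(t))*u+np.cos(np.radians(t))*Z
a=ax(32); m=np.array([.547,-.2142,.081]); hc=m+a*.053
def RG(t):
    z=-ax(t); y=np.cross(Z,u); return np.c_[np.cross(y,z),y,z]
E
python3 - <<'E'
from g import *
R=RG(12); togo(hc+R[:,2]*-.041,R); print(sensors.state()['joints'].round(0))
E
```

```text
time: 9.72
ee_pos: [0.4694, -0.1953, 0.2557]
ee_rot: [[0.568, 0.776, 0.275], [0.8, -0.599, 0.038], [0.194, 0.199, -0.961]]
contact_force: [1.0, -0.3, 0.3]
gripper_width: 0.705
t 9.72 pos [ 0.4694 -0.1953  0.2557] turn [-1.7 -5.3 59.5] shift cm now-axes [-0.59  2.31  9.69] F [ 1.  -0.3  0.3] grip 6.02
shift cm after-turn axes [2.3  1.01 9.66]
[-16.  18.  49. 129. -45.  34.  31.]
```

```bash
python3 -m inch '[[[0,0,10.6],[0,0,0],6],[[0,0,10.6],[0,0,0],6],[[0,0,10.6],[0,0,0],6],[[0,0,10.6],[0,0,0],6],[[0,0,10.6],[0,0,0],6],[[0,0,6],[0,0,0],6],[[0,0,0],[0,0,0],6]]'
python3 - <<'E'
from g import *
R=RG(12); togo(hc+R[:,2]*-.041,R); print(sensors.state()['joints'].round(0))
E
```

```text
time: 10.6
ee_pos: [0.4782, -0.1906, 0.2668]
ee_rot: [[0.954, -0.097, 0.284], [-0.113, -0.993, 0.039], [0.279, -0.069, -0.958]]
contact_force: [-0.6, 1.0, -0.1]
gripper_width: 0.703
t 10.6 pos [ 0.4782 -0.1906  0.2668] turn [-4.1 -4.2 -0.2] shift cm now-axes [ 0.51  2.33 10.5 ] F [-0.6  1.  -0.1] grip 6.01
shift cm after-turn axes [ 1.27  1.58 10.57]
[-28.  24.  67. 129. -54.  42. -19.]
```

```bash
python3 -m inch '[[[-4,-4,0],[0.5,1.2,2],6],[[0,0,0],[0.4,0.8,2],6],[[0,0,0],[0,0,2],6],[[0,0,0],[0,0,0],6]]'
python3 - <<'E'
from g import *
R=RG(12); togo(hc+R[:,2]*-.041,R); print(sensors.state()['joints'].round(0))
im,st=shot('wrist','w8');C=cam('wrist',st); print([proj(C,m+a*k).round(1) for k in (.071,.035,0)])
E
```

```text
time: 11.1
ee_pos: [0.5034, -0.21, 0.2126]
ee_rot: [[0.972, -0.098, 0.213], [-0.095, -0.995, -0.023], [0.214, 0.003, -0.977]]
contact_force: [-0.1, -0.1, 0.1]
gripper_width: 0.7
t 11.1 pos [ 0.5034 -0.21    0.2126] turn [-0.  -0.3  0.8] shift cm now-axes [-0.29 -0.07  4.7 ] F [-0.1 -0.1  0.1] grip 5.98
shift cm after-turn axes [-0.26 -0.07  4.71]
[-22.  31.  60. 127. -57.  39. -17.]
[array([278.1, 240.5]), array([278.7, 211.2]), array([279.1, 188.3])]
```

View pics/w8.png

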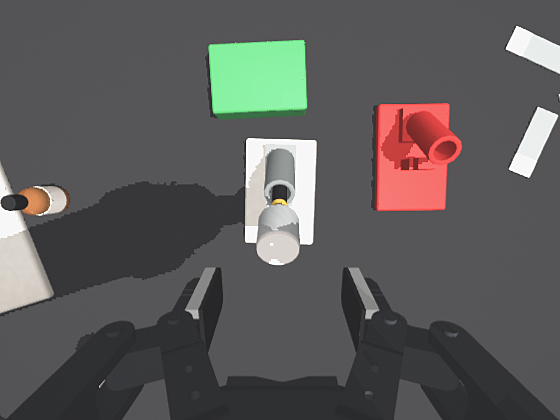

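Head face is at (278,246) and the mouth at (279,190), both as predicted within 3 mm. I'll shift 3 mm toward the base, then descend.

```bash
python3 -m inch '[[[0,0,0],[-0.3,0,2.5],6],[[0,0,0],[-0.2,0,2.5],6],[[0,0,0],[0,0,2.5],6],[[0,0,0],[0,0,1.5],6],[[0,0,0],[0,0,0],6]]'
python3 - <<'E'
from g import *
R=RG(12); togo(hc+R[:,2]*.009,R); print(sensors.state()['joints'].round(0))
im,st=shot('wrist','w9');C=cam('wrist',st); print([proj(C,m+a*k).round(1) for k in (.071,.035,0)])
E
```

```text
time: 11.78
ee_pos: [0.5221, -0.213, 0.129]
ee_rot: [[0.971, -0.091, 0.223], [-0.087, -0.996, -0.027], [0.225, 0.007, -0.974]]
contact_force: [-0.4, 0.0, -0.5]
gripper_width: 0.702
t 11.78 pos [ 0.5221 -0.213   0.129 ] turn [ 0.1 -1.   1.3] shift cm now-axes [-0.39 -0.17  1.12] F [-0.4  0.  -0.5] grip 5.99
shift cm after-turn axes [-0.37 -0.16  1.13]
[ -0.  31.  26. 128. -59.  19. -18.]
[array([274.2, 310.8]), array([275.7, 257.7]), array([276.7, 220. ])]
```

View pics/w9.png

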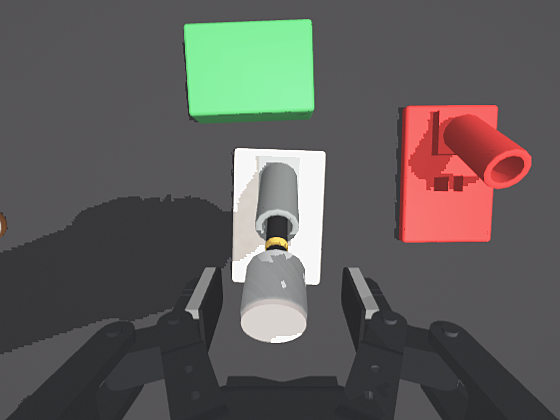

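```bash
python3 -m inch '[[[0,0,0],[-0.7,-0.1,0.9],6],[[0,0,0],[0,0,0.2],6],[[0,0,0],[0,0,0],6]]'
python3 - <<'E'
from g import *
R=RG(12); togo(hc+R[:,2]*.009,R); print(sensors.state()['joints'].round(0))
im,st=shot('wrist','w10')
E
```

```text
time: 12.2
ee_pos: [0.5192, -0.2123, 0.1198]
ee_rot: [[0.97, -0.089, 0.226], [-0.085, -0.996, -0.03], [0.228, 0.01, -0.974]]
contact_force: [-0.6, -0.2, 0.7]
gripper_width: 0.7
t 12.2 pos [ 0.5192 -0.2123  0.1198] turn [ 0.3 -1.2  1.4] shift cm now-axes [ 0.1  -0.13  0.29] F [-0.6 -0.2  0.7] grip 5.98
shift cm after-turn axes [ 0.11 -0.13  0.29]
[  3.  31.  21. 129. -59.  16. -18.]
```

View pics/w10.png

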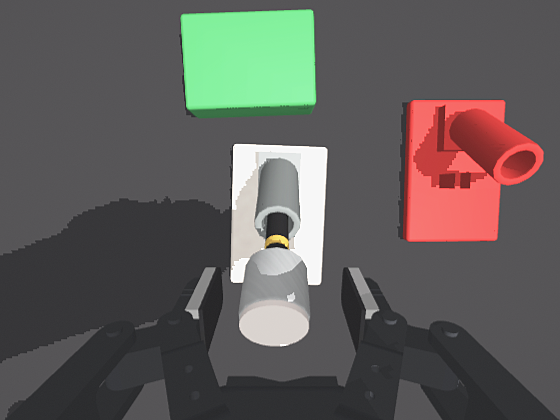

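```bash
python3 -m inch '[[[0,0,0],[0,-0.4,0.1],6],[[0,0,0],[0,0,0],4.5],[[0,0,0],[0,0,0],2.5],[[0,0,0],[0,0,0],2.5],[[0,0,0],[0,0,0],2.5],[[0,0,0],[0,0,0],2.5]]' 80
python3 - <<'E'
from g import *
R=RG(12); togo(hc+R[:,2]*.009,R); print(sensors.state()['joints'].round(0))
print('draw dir in tool',(sensors.state()['ee_rot'].T@a).round(3)); shot('wrist','w11')
E
```

```text
time: 13.0
ee_pos: [0.5202, -0.2081, 0.1197]
ee_rot: [[0.97, -0.089, 0.227], [-0.084, -0.996, -0.031], [0.229, 0.01, -0.973]]
contact_force: [0.4, 0.1, 0.8]
gripper_width: 0.367
t 13.0 pos [ 0.5202 -0.2081  0.1197] turn [ 0.3 -1.3  1.4] shift cm now-axes [0.04 0.3  0.28] F [0.4 0.1 0.8] grip 3.14
shift cm after-turn axes [0.06 0.3  0.27]
[  3.  31.  21. 129. -59.  15. -19.]
draw dir in tool [-0.321 -0.003 -0.947]
```

View pics/w11.png

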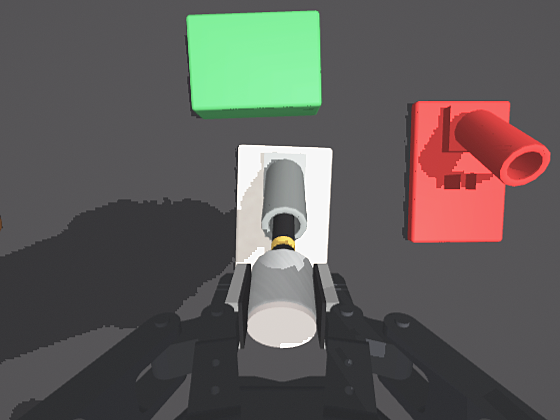

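```bash
python3 -m inch '[[[0,0,0],[-0.48,0,-1.42],2.5],[[0,0,0],[-0.48,0,-1.42],2.5],[[0,0,0],[-0.48,0,-1.42],2.5],[[0,0,0],[0,0,0],2.5]]'
python3 - <<'E'
from g import *
s=sensors.state();e=s['ee_pos']-[.5202,-.2081,.1197];print('along',e@a,'across',(e-a*(e@a)).round(4))
R=RG(12); togo(hc+R[:,2]*.009+a*.09,R); print(s['joints'].round(0))
print('draw dir in tool',(s['ee_rot'].T@a).round(3)); shot('wrist','w12')
E
```

```text
time: 13.55
ee_pos: [0.4961, -0.2055, 0.1579]
ee_rot: [[0.97, -0.089, 0.226], [-0.084, -0.996, -0.03], [0.228, 0.01, -0.974]]
contact_force: [0.5, -0.4, -1.3]
gripper_width: 0.364
along 0.04521700623527129 across [-0.0002 -0.0001 -0.0001]
t 13.55 pos [ 0.4961 -0.2055  0.1579] turn [ 0.3 -1.2  1.4] shift cm now-axes [-1.38  0.28 -3.97] F [ 0.5 -0.4 -1.3] grip 3.11
shift cm after-turn axes [-1.45  0.3  -3.94]
[ -2.  27.  29. 131. -53.  20. -23.]
draw dir in tool [-0.323 -0.004 -0.947]
```

View pics/w12.png

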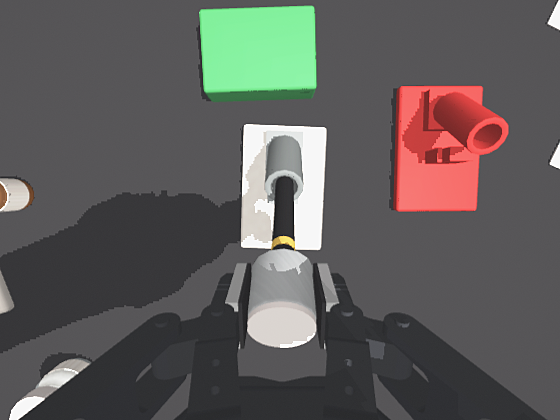

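```bash
python3 -m inch '[[[0,0,0],[-0.48,0,-1.42],2.5],[[0,0,0],[-0.48,0,-1.42],2.5],[[0,0,0],[-0.48,0,-1.42],2.5],[[0,0,0],[-0.48,0,-1.42],2.5],[[0,0,0],[1,0,-4],2.5],[[0,0,0],[1,0,-4],2.5],[[0,0,0],[0,0,0],2.5]]'
python3 - <<'E'
from g import *
s=sensors.state()
R=RG(12); togo([.4955,.1345,.27],R); print(s['joints'].round(0)); shot('wrist','w13'); shot('scene','s13')
E
```

```text
time: 14.48
ee_pos: [0.4666, -0.2002, 0.2894]
ee_rot: [[0.972, -0.086, 0.218], [-0.082, -0.996, -0.029], [0.22, 0.011, -0.975]]
contact_force: [-0.8, 1.1, -1.3]
gripper_width: 0.364
t 14.47 pos [ 0.4666 -0.2002  0.2894] turn [ 0.3 -0.7  1.6] shift cm now-axes [ -0.35 -33.61   1.55] F [-0.8  1.1 -1.3] grip 3.11
shift cm after-turn axes [ -1.26 -33.58   1.72]
[-24.  15.  53. 126. -28.  36. -45.]
```

View pics/w13.png

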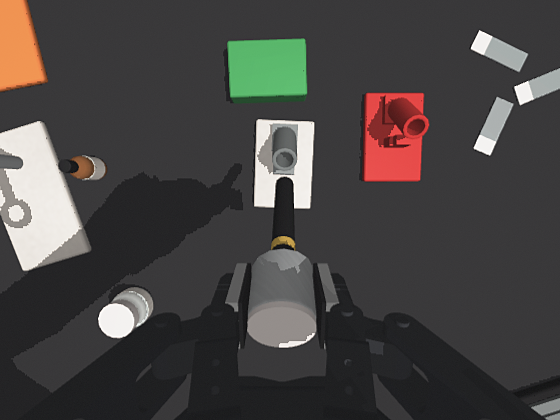

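View pics/s13.png

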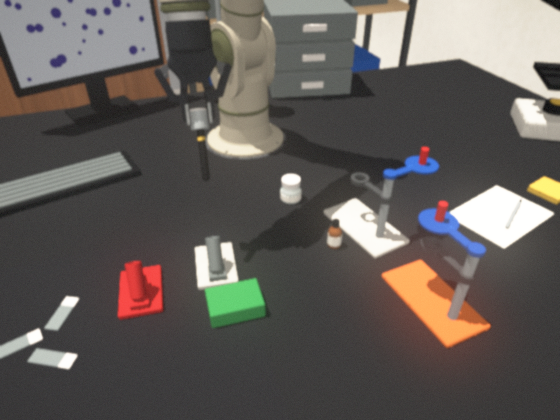

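```bash
python3 -m inch '[[[0,-6.5,0],[0,-3,0],2.5],[[0,-6.5,0],[0,-4,0],2.5],[[0,0,0],[0,-5,0],2.5],[[0,0,0],[0,-5,0],2.5],[[0,0,0],[0,-5,0],2.5],[[0,0,0],[0,-5,0],2.5],[[0,0,0],[0,-3,0],2.5],[[0,0,0],[0,0,0],2.5]]'
python3 - <<'E'
from g import *
s=sensors.state()
togo([.4955,.1345,.27],RG(0)); print(s['joints'].round(0))
C=cam('wrist',s)
# fit head centre and axis angle in tool from w13 pixels
from scipy.optimize import least_squares
T=np.array(get_calibration('wrist')['tool_from_camera']);Ti=np.linalg.inv(T);K=C[0]
def pt(x): q=K@(Ti[:3,:3]@x+Ti[:3,3]); return q[:2]/q[2]
obs=[(.018,(282,325)),(-.113,(285,184)),(-.034,(283.5,244))]
def f(v):
    h=np.array([v[0],0,v[1]]);p=np.array([-np.sin(v[2]),v[3],-np.cos(v[2])])
    return np.concatenate([pt(h+p*k)-np.array(o) for k,o in obs])
r=least_squares(f,[0,-.009,.32,0]);print(r.x, np.degrees(r.x[2]),r.fun.round(1))
E
```

```text
time: 15.58
ee_pos: [0.4888, 0.1097, 0.2706]
ee_rot: [[0.995, -0.089, -0.033], [-0.09, -0.996, -0.011], [-0.032, 0.014, -0.999]]
contact_force: [-0.3, -0.5, -1.7]
gripper_width: 0.371
t 15.57 pos [0.4888 0.1097 0.2706] turn [0.8 1.8 1.3] shift cm now-axes [ 0.45 -2.53  0.01] F [-0.3 -0.5 -1.7] grip 3.17
shift cm after-turn axes [ 0.39 -2.54  0.06]
[-59.  25.  57. 119. -26.  52. -82.]
[ 0.00407478 -0.01988725  0.23172856 -0.03489993] 13.277068223223111 [-6.4 -1.  -0.6 -1.  -3.1  2. ]
```

```bash
python3 -m inch '[[[0,0,-10.6],[0,-0.4,-0.3],2.5],[[0,0,-10.6],[0,-0.4,0],2.5],[[0,0,-10.6],[0,0,0],2.5],[[0,0,-10.6],[0,0,0],2.5],[[0,0,-10.6],[0,0,0],2.5],[[0,0,-10.6],[0,0,0],2.5],[[0,-8,0],[0,0,-0.5],2.5],[[0,-8,0],[0,0,-0.5],2.5],[[0,0,0],[0,0,0],2.5]]'
python3 - <<'E'
from g import *
s=sensors.state()
togo([.4955,.1345,.27]); print(s['joints'].round(0),s['ee_rot'].round(3), 'p now',(s['ee_rot']@[-.321,-.003,-.947]).round(3))
shot('wrist','w14'); shot('scene','s14'); shot('top','t14')
E
```

```text
time: 16.7
ee_pos: [0.4849, 0.1081, 0.2723]
ee_rot: [[0.477, 0.857, -0.193], [0.82, -0.513, -0.254], [-0.317, -0.037, -0.948]]
contact_force: [-0.2, 0.4, -2.4]
gripper_width: 0.366
t 16.7 pos [0.4849 0.1081 0.2723] turn [0. 0. 0.] shift cm now-axes [ 2.74 -0.44 -0.66] F [-0.2  0.4 -2.4] grip 3.13
[-52.  27.  40. 111.  -6.  62. -40.] [[ 0.477  0.857 -0.193]
 [ 0.82  -0.513 -0.254]
 [-0.317 -0.037 -0.948]] p now [ 0.027 -0.021  0.999]
```

View pics/w14.png

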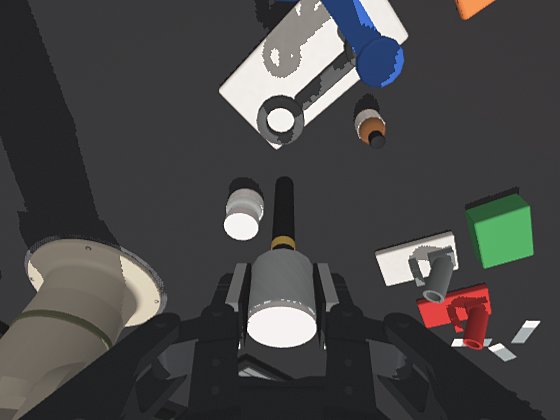

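View pics/s14.png

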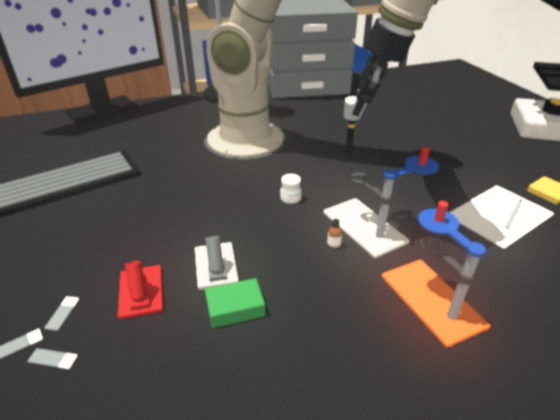

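View pics/t14.png

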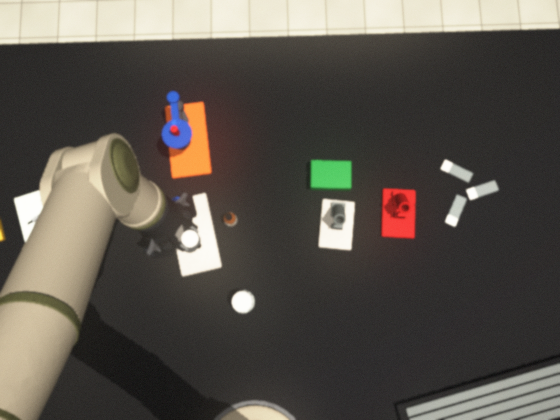

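```bash
python3 - <<'E'
from h import *
crop('s14','cs14',320,85,90,110,7); crop('t14','ct14',150,190,90,70,8); crop('w14','cw14',200,80,160,280,2.1)
E
```

```text
(no output)
```

View pics/cs14.png

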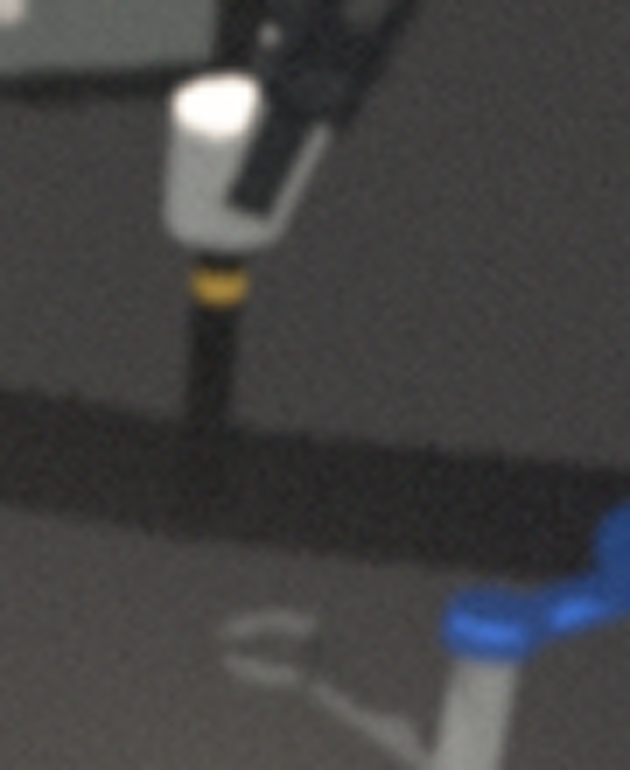

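View pics/ct14.png

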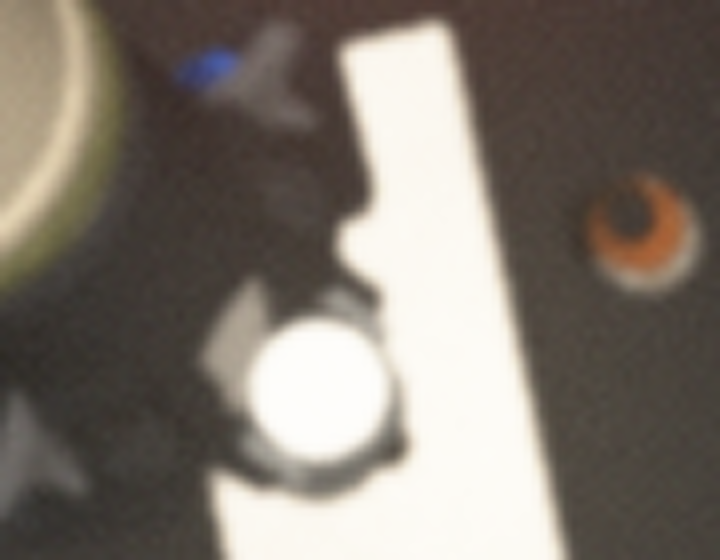

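View pics/cw14.png

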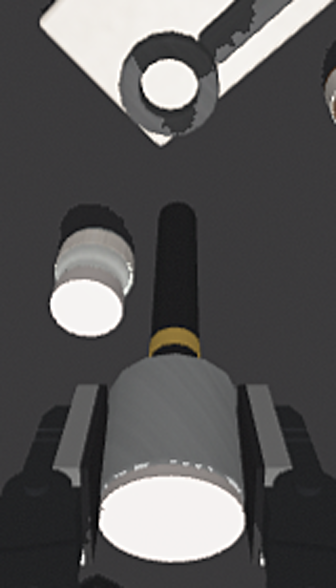

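```bash
python3 - <<'E'
from togo import *
from scipy.optimize import least_squares
np.set_printoptions(precision=4,suppress=True)
s=sensors.state(); print(s['ee_pos'],s['time'])
S=cam('scene');T=cam('top');W=cam('wrist',s)
fo=[(S,(350.7,100.3)),(T,(189.9,238.75)),(W,(281.9,326.7))]
print('face',tri(fo)); print('face ST',tri(fo[:2]))
r=s['ee_rot'];F=tri(fo)[0]
# axis fit
obs=[(W,(283.8,182.5),-.113),(W,(282.9,244.5),-.034),(W,(281.9,326.7),.018),(S,(350.7,100.3),.018),(T,(189.9,238.75),.018)]
def f(v):
    p=np.array([v[3],v[4],1]);p/=np.linalg.norm(p)
    return np.concatenate([(proj(C,v[:3]+p*k)-o)*(1 if C is W else 3) for C,o,k in obs])
q=least_squares(f,np.r_[F-[0,0,.018],0,0]); h=q.x[:3]; print('head c',h,'lean',q.x[3:],q.fun.round(1))
print('hc tool',r.T@(h-s['ee_pos']))
print('ring wrist',atz(W,(280.5,119.5),.12))
E
```

```text
[0.4839 0.1057 0.2736] 16.85
face (array([0.482 , 0.0985, 0.2988]), [array([ 0.4, -0.3]), array([0.4, 0.3]), array([ 0.7, -0.9])])
face ST (array([0.4822, 0.0985, 0.2984]), [array([ 0.5, -0.1]), array([0.4, 0.2])])
head c [0.4816 0.099  0.2804] lean [ 0.0204 -0.0163] [-0.1 -1.7  0.1  3.8  0.4 -1.9  1.6 -0.3  0.9  1. ]
hc tool [-0.0087  0.0013 -0.0043]
ring wrist [0.4926 0.1312 0.12  ]
```

```bash
cat > st.py <<'E'
from togo import *
from scipy.spatial.transform import Rotation
s=sensors.state();r=s['ee_rot'];h=s['ee_pos']+r@np.array([-.0087,.0005,-.0050]);p=r@np.array([-.317,-.0075,-.948])
import sys
tgt=np.array([.495,.134,float(sys.argv[1])])
up=r.T@[0,0,1.];pt=np.array([-.317,-.0075,-.948]);w=np.degrees(np.cross(pt,up))
print('t',round(s['time'],2),'tcp',s['ee_pos'].round(4),'head',h.round(4),'lean',p[:2].round(3),'turn',w.round(1),'shift cm',(r.T@(tgt-h)*100).round(2),'F',np.round(s['contact_force'],1),'g',round(s['gripper_width']*8.54,2),s['joints'].round(0))
E
python3 -m inch '[[[-1.7,0,0],[1.75,-0.35,-0.6],2.5],[[0,0,0],[1.75,-0.35,-0.6],2.5],[[0,0,0],[0,0,0],2.5],[[0,0,0],[0,0,0],2.5]]'
python3 st.py .27; python3 -c "
from h import *
shot('wrist','w15'); shot('scene','s15');shot('top','t15');crop('s15','cs15',320,85,90,110,7); crop('t15','ct15',150,190,90,70,8)"; python3 st.py .27
```

```text
time: 17.35
ee_pos: [0.4972, 0.1424, 0.2747]
ee_rot: [[0.484, 0.86, -0.164], [0.819, -0.511, -0.262], [-0.309, -0.008, -0.951]]
contact_force: [-0.5, 0.1, -2.2]
gripper_width: 0.368
t 17.35 tcp [0.4972 0.1424 0.2747] head [0.4942 0.1363 0.2821] lean [-0.004 -0.007] turn [-0.  -0.5  0. ] shift cm [0.22 0.2  1.2 ] F [-0.5  0.1 -2.2] g 3.15 [-55.  28.  40. 109.  -7.  63. -43.]
t 17.5 tcp [0.4971 0.1421 0.2747] head [0.4942 0.136  0.2821] lean [-0.004 -0.007] turn [-0.  -0.5  0. ] shift cm [0.25 0.18 1.19] F [ 0.8 -0.8 -1.6] g 3.15 [-55.  28.  40. 109.  -7.  63. -43.]
```

View pics/w15.png

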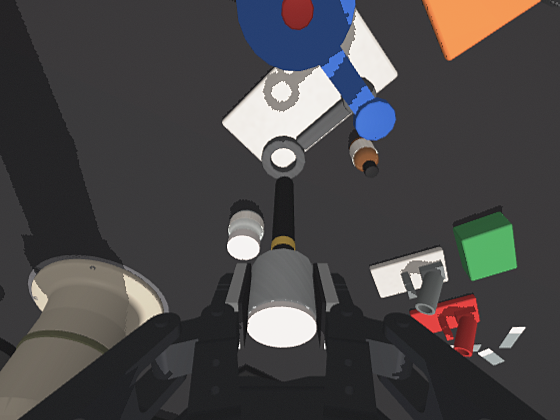

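View pics/cs15.png

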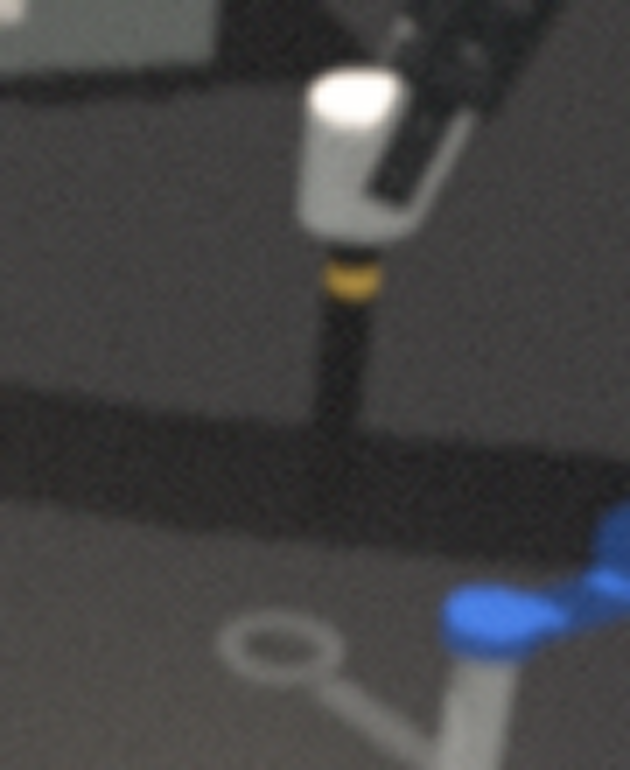

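View pics/ct15.png

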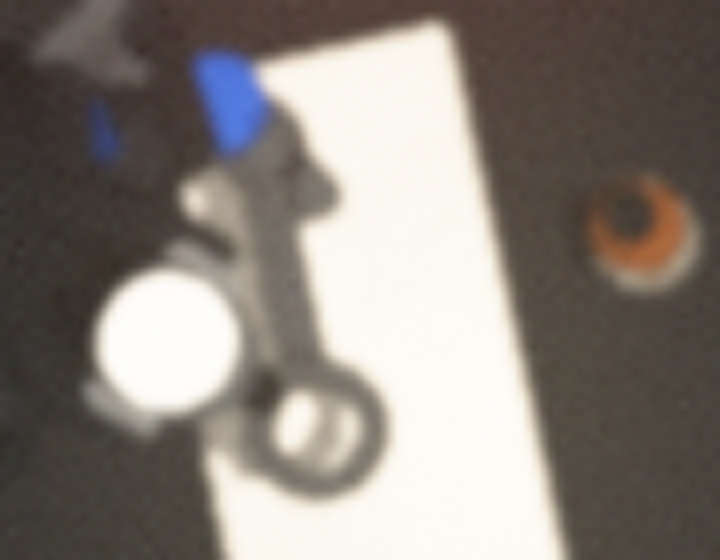

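```bash
python3 - <<'E'
from togo import *
np.set_printoptions(precision=4,suppress=True)
S=cam('scene');T=cam('top');W=cam('wrist')
print('face',tri([(S,(370.7,99)),(T,(171,232.6)),(W,(282,326))]),tri([(S,(370.7,99)),(T,(171,232.6))]))
print('ring',tri([(S,(360.1,177.6)),(T,(190,243.5)),(W,(282.5,157.5))]),atz(S,(360.1,177.6),.12),atz(T,(190,243.5),.12),atz(W,(282.5,157.5),.12))
E
```

```text
face (array([0.4947, 0.1352, 0.3005]), [array([0.3, 0.1]), array([0.2, 0.3]), array([0.5, 0.8])]) (array([0.4949, 0.1349, 0.3009]), [array([ 0.3, -0.1]), array([0.3, 0.1])])
ring (array([0.4926, 0.1322, 0.1177]), [array([-1. ,  0.3]), array([-1.3, -0.2]), array([0.7, 0.6])]) [0.4954 0.133  0.12  ] [0.4919 0.1288 0.12  ] [0.4929 0.1341 0.12  ]
```

```bash
sed -i 's/tgt=np.array(\[.495,.134/tgt=np.array([.4935,.1325/' st.py; python3 -m inch '[[[0,-0.5,0],[0.35,0.1,1.9],2.5],[[0,0,0],[0.5,0,1.6],2.5],[[0,0,0],[0,0,0],2.5],[[0,0,0],[0,0,0],2.5]]'
python3 st.py .25; python3 -c "
from h import *
shot('wrist','w16'); shot('scene','s16');shot('top','t16');crop('s16','cs16',320,85,90,110,7); crop('w16','cw16',200,100,180,160,4)"; python3 st.py .25
```

```text
time: 18.0
ee_pos: [0.4956, 0.1381, 0.2354]
ee_rot: [[0.483, 0.859, -0.171], [0.815, -0.512, -0.27], [-0.32, -0.008, -0.948]]
contact_force: [-0.7, 0.5, -1.4]
gripper_width: 0.367
t 18.0 tcp [0.4956 0.1381 0.2354] head [0.4927 0.1321 0.2429] lean [0.002 0.002] turn [-0.1  0.1  0. ] shift cm [-0.16  0.05 -0.7 ] F [-0.7  0.5 -1.4] g 3.13 [-54.  31.  39. 111.  -8.  58. -42.]
t 18.15 tcp [0.4957 0.1384 0.2358] head [0.4928 0.1324 0.2433] lean [0.001 0.001] turn [-0.   0.1  0. ] shift cm [-0.17  0.05 -0.65] F [ 0.2 -0.3 -2. ] g 3.16 [-54.  31.  39. 111.  -8.  58. -42.]
```

View pics/cw16.png

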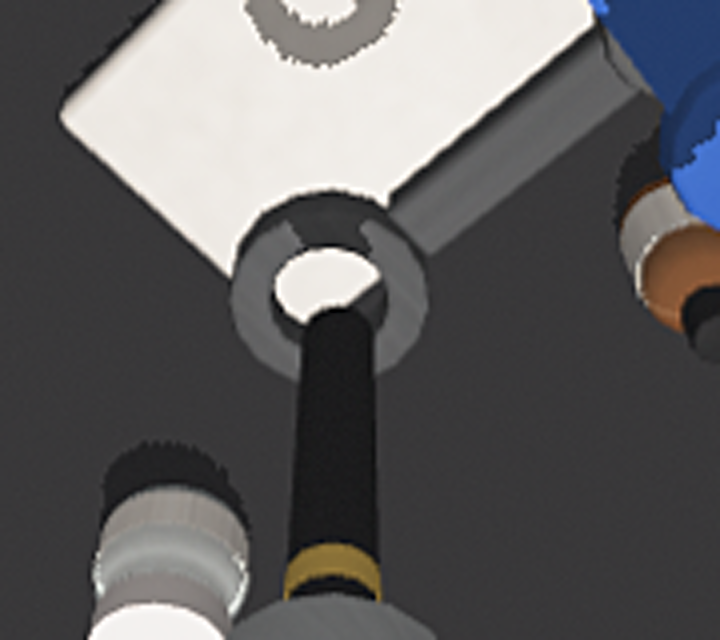

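View pics/cs16.png

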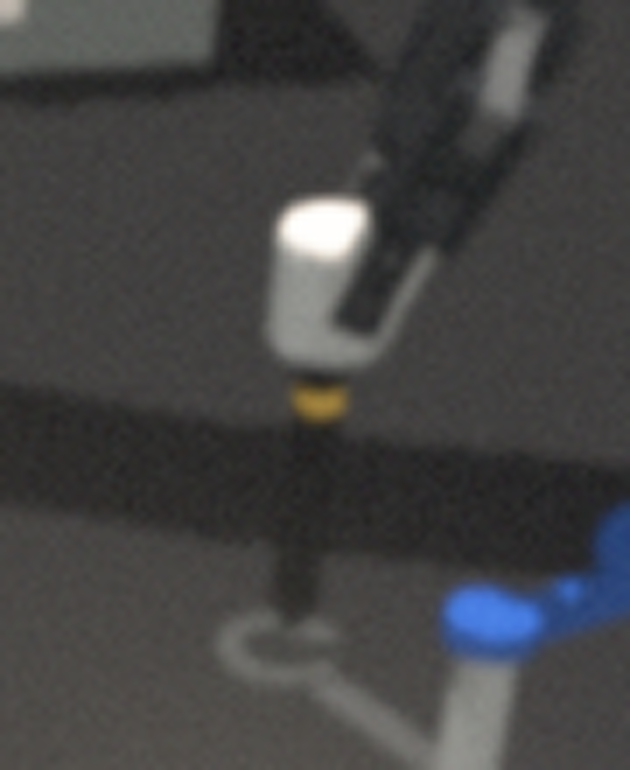

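```bash
python3 - <<'E'
from togo import *
np.set_printoptions(precision=4,suppress=True)
S=cam('scene');W=cam('wrist')
s=lambda a,b:(320+a/7,85+b/7); w=lambda a,b:(200+a/4,100+b/4)
r=np.array([.4935,.1325])
for n,C,f,cn in [('S',S,s,0),('W',W,w,0)]:
    for h in [(.4935,.1325,.12),(.4935,.1325,.13),(.4985,.1325,.12),(.4935,.1375,.12),(.4928,.1324,.1303)]:
        q=proj(C,h); print(n,h,((q-[320,85])*7 if n=='S' else (q-[200,100])*4).round(0))
print('ring S',atz(S,s(281,648),.12),'ring W',atz(W,w(330,287),.12))
E
```

```text
S (0.4935, 0.1325, 0.12) [276. 645.]
S (0.4935, 0.1325, 0.13) [280. 618.]
S (0.4985, 0.1325, 0.12) [284. 653.]
S (0.4935, 0.1375, 0.12) [291. 643.]
S (0.4928, 0.1324, 0.1303) [279. 617.]
W (0.4935, 0.1325, 0.12) [332. 296.]
W (0.4935, 0.1325, 0.13) [332. 320.]
W (0.4985, 0.1325, 0.12) [353. 285.]
W (0.4935, 0.1375, 0.12) [320. 277.]
W (0.4928, 0.1324, 0.1303) [329. 323.]
ring S [0.4953 0.1332 0.12  ] ring W [0.4941 0.1345 0.12  ]
```

```bash
python3 - <<'E'
from togo import *
S=cam('scene');st=sensors.state();W=cam('wrist',st)
r=st['ee_rot'];h=st['ee_pos']+r@np.array([-.0087,.0005,-.0050]);p=r@np.array([-.317,-.0075,-.948])
def circ(c,n,rad):
    n=n/np.linalg.norm(n);e=np.cross(n,[1,0,0.]);e/=np.linalg.norm(e);f=np.cross(n,e)
    return [c+rad*(np.cos(t)*e+np.sin(t)*f) for t in np.linspace(0,2*np.pi,40)]
Z=np.array([0,0,1.]);ring=np.array([.4945,.134,.12])
for src,C,x0,y0,w,hh,k in [('s16',S,335,95,45,90,8),('w16',W,200,110,160,240,3)]:
    im=cv2.imread(f'pics/{src}.png')[y0:y0+hh,x0:x0+w]
    im=cv2.resize(im,None,fx=k,fy=k,interpolation=cv2.INTER_CUBIC); im=cv2.convertScaleAbs(im,alpha=1.8)
    o=im.copy()
    for c,n,rad,col in [(ring,Z,.012,(0,255,0)),(ring,Z,.021,(0,255,0)),(h-p*.113,p,.007,(0,0,255)),(h-p*.018,p,.007,(0,0,255)),(h+p*.018,p,.017,(255,0,255)),(h-p*.018,p,.017,(255,0,255))]:
        q=np.array([(proj(C,x)-[x0,y0]+.5)*k for x in circ(c,n,rad)]).astype(np.int32)
        cv2.polylines(o,[q],True,col,1,cv2.LINE_AA)
    out=np.hstack([im,o]) if src=='s16' else o
    cv2.imwrite(f'pics/ov_{src}.png',out)
E
```

```text
(no output)
```

View pics/ov_s16.png

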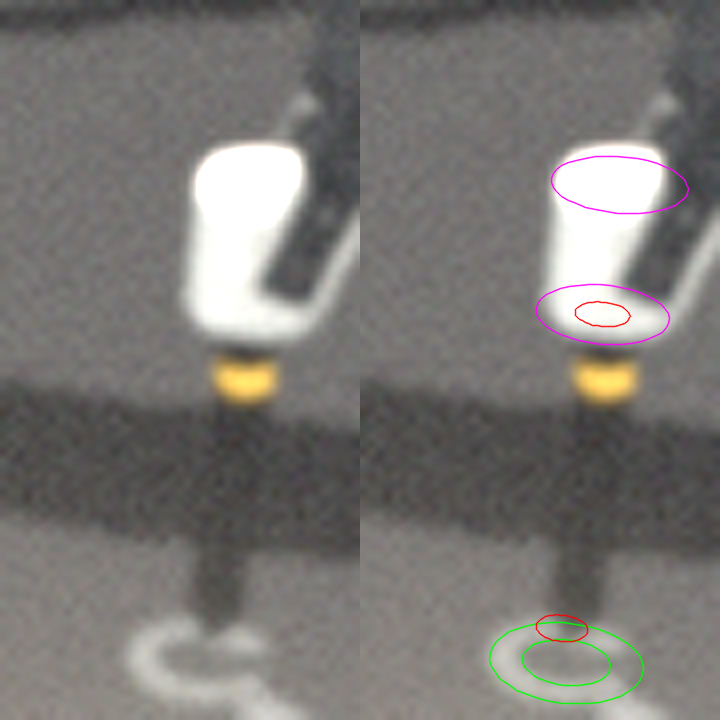

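View pics/ov_w16.png

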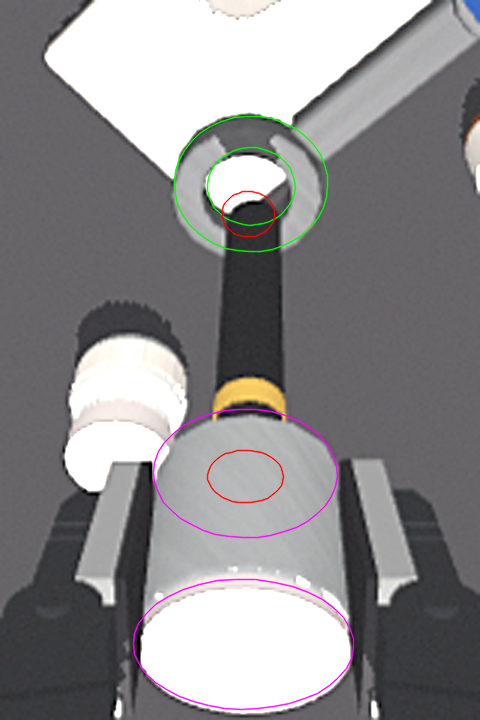

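```bash
python3 -m inch '[[[0,0,0],[0.42,0,0.93],2.5],[[0,0,0],[0.32,0,0.95],2.5],[[0,0,0],[0.2,0,0.5],2.5],[[0,0,0],[0,0,0],2.5]]'
python3 st.py .138; python3 -c "
from h import *
shot('wrist','w17'); shot('scene','s17');crop('s17','cs17',335,95,60,95,6); crop('w17','cw17',200,120,160,150,4)
a=cv2.imread('pics/cs17.png');b=cv2.imread('pics/cw17.png');a=cv2.resize(a,(370,600));b=cv2.resize(b,(430,403));c=np.zeros((600,800,3),np.uint8);c[:,:370]=cv2.convertScaleAbs(a,alpha=1.8);c[:403,370:]=cv2.convertScaleAbs(b,alpha=1.5);cv2.imwrite('pics/m17.png',c)"; python3 st.py .138
```

```text
time: 18.65
ee_pos: [0.4964, 0.14, 0.2086]
ee_rot: [[0.483, 0.859, -0.169], [0.816, -0.512, -0.269], [-0.318, -0.008, -0.948]]
contact_force: [0.1, 0.7, -1.3]
gripper_width: 0.368
t 18.65 tcp [0.4964 0.14   0.2086] head [0.4934 0.134  0.2161] lean [0.001 0.   ] turn [-0.  0.  0.] shift cm [2.36 0.14 7.45] F [ 0.1  0.7 -1.3] g 3.14 [-53.  33.  38. 113.  -9.  55. -42.]
t 18.75 tcp [0.4966 0.14   0.2091] head [0.4937 0.134  0.2166] lean [0. 0.] turn [-0.  0.  0.] shift cm [2.37 0.12 7.49] F [-0.5 -0.5 -1.8] g 3.16 [-53.  33.  38. 113.  -9.  55. -42.]
```

View pics/m17.png

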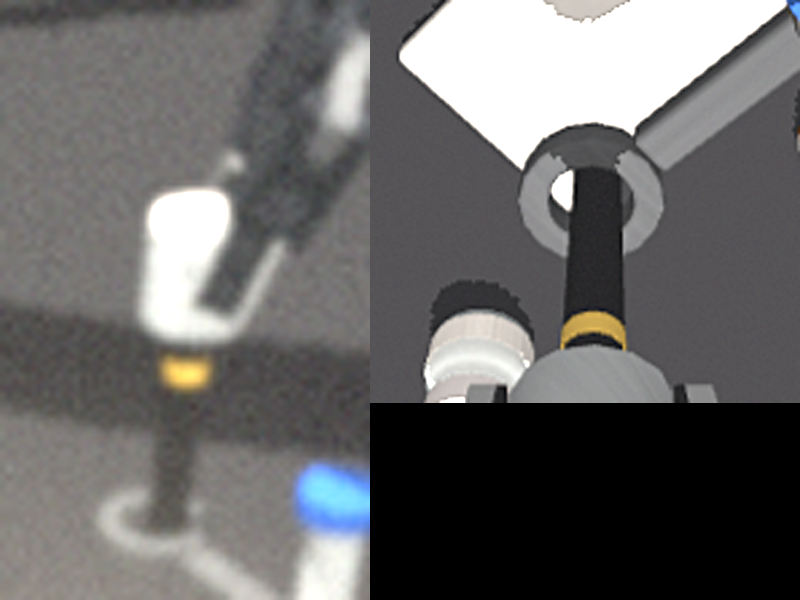

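```bash
python3 -m inch '[[[0,0,0],[0.45,0,1.42],2.5],[[0,0,0],[0.45,0,1.42],2.5],[[0,0,0],[0.3,0,0.95],2.5],[[0,0,0],[0,0,0],2.5]]'
python3 st.py .138; python3 -c "
from h import *
shot('wrist','w18'); shot('scene','s18');crop('s18','cs18',335,95,60,95,6); crop('w18','cw18',200,120,160,150,4)
a=cv2.imread('pics/cs18.png');b=cv2.imread('pics/cw18.png');a=cv2.resize(a,(370,600));b=cv2.resize(b,(430,403));c=np.zeros((600,800,3),np.uint8);c[:,:370]=cv2.convertScaleAbs(a,alpha=1.8);c[:403,370:]=cv2.convertScaleAbs(b,alpha=1.5);cv2.imwrite('pics/m18.png',c)"
```

```text
time: 19.25
ee_pos: [0.4958, 0.1396, 0.1663]
ee_rot: [[0.483, 0.859, -0.169], [0.816, -0.511, -0.269], [-0.318, -0.008, -0.948]]
contact_force: [0.3, 0.6, -2.0]
gripper_width: 0.367
t 19.25 tcp [0.4958 0.1396 0.1663] head [0.4929 0.1336 0.1738] lean [0.001 0.   ] turn [-0.  0.  0.] shift cm [1.08 0.14 3.41] F [ 0.3  0.6 -2. ] g 3.14 [-51.  36.  36. 115. -11.  50. -41.]
```

View pics/m18.png

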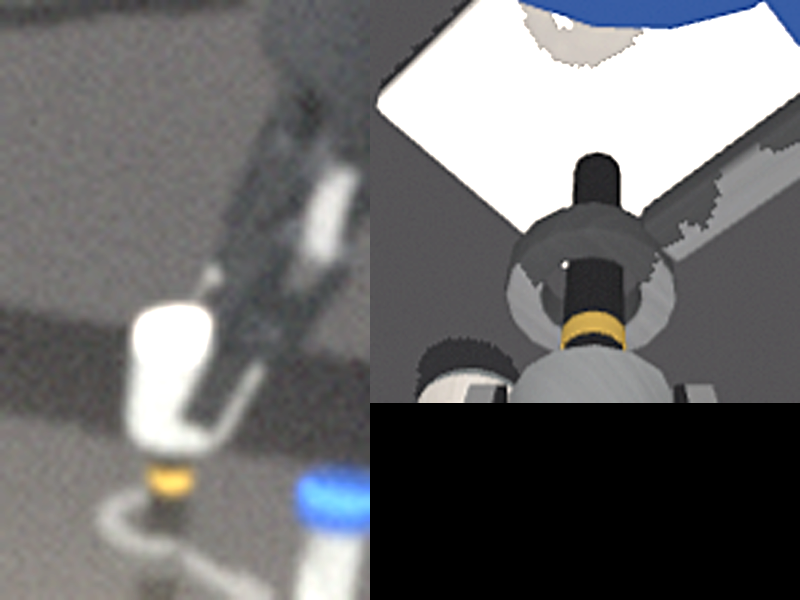

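```bash
python3 -m inch '[[[0,0,0],[0.4,0,1.2],2.5],[[0,0,0],[0.4,0,1.2],2.5],[[0,0,0],[0.15,0,0.45],2.5],[[0,0,0],[0,0,0],2.5],[[0,0,0],[0,0,0],2.5]]'
python3 st.py .138; python3 -c "
from h import *
shot('wrist','w19'); shot('scene','s19');crop('s19','cs19',335,95,60,95,6); crop('w19','cw19',200,120,160,240,3)
a=cv2.imread('pics/cs19.png');b=cv2.imread('pics/cw19.png');a=cv2.resize(a,(370,600));b=cv2.resize(b,(400,600));c=np.hstack([cv2.convertScaleAbs(a,alpha=1.8),cv2.convertScaleAbs(b,alpha=1.5)]);cv2.imwrite('pics/m19.png',c)"; python3 st.py .138
```

```text
time: 19.98
ee_pos: [0.4964, 0.1399, 0.1352]
ee_rot: [[0.483, 0.859, -0.167], [0.816, -0.511, -0.268], [-0.316, -0.007, -0.949]]
contact_force: [-0.0, -0.8, -1.1]
gripper_width: 0.365
t 19.98 tcp [0.4964 0.1399 0.1352] head [0.4935 0.1339 0.1427] lean [-0.001 -0.001] turn [ 0.  -0.1 -0. ] shift cm [0.04 0.08 0.48] F [-0.  -0.8 -1.1] g 3.12 [-50.  38.  35. 116. -13.  47. -40.]
t 20.07 tcp [0.4965 0.14   0.1354] head [0.4935 0.1339 0.1428] lean [-0.002 -0.001] turn [ 0.  -0.1 -0. ] shift cm [0.03 0.07 0.5 ] F [ 0.4 -0.3 -0.4] g 3.15 [-50.  38.  35. 116. -13.  47. -40.]
```

View pics/m19.png

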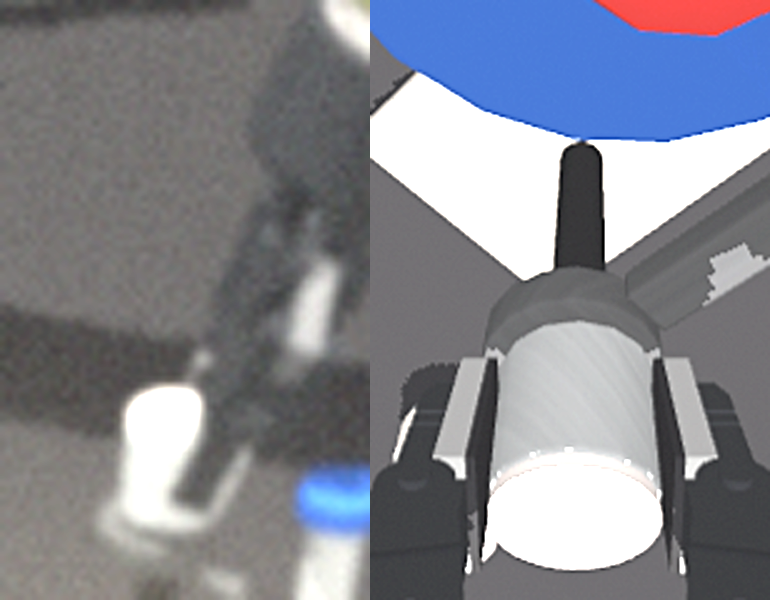

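```bash
python3 -m inch '[[[0,0,0],[0.1,0,0.25],2.5],[[0,0,0],[0,0,0],2.5]]'; python3 st.py .138;python3 -m inch '[[[0,0,0],[0.05,0,0.15],2.5],[[0,0,0],[0,0,0],2.5]]'; python3 st.py .138
```

```text
time: 20.32
ee_pos: [0.4967, 0.1402, 0.1328]
ee_rot: [[0.484, 0.859, -0.166], [0.817, -0.511, -0.268], [-0.315, -0.006, -0.949]]
contact_force: [0.1, -0.5, -1.9]
gripper_width: 0.369
t 20.32 tcp [0.4967 0.1402 0.1328] head [0.4938 0.1342 0.1403] lean [-0.002 -0.001] turn [ 0.1 -0.1 -0. ] shift cm [-0.08  0.06  0.27] F [ 0.1 -0.5 -1.9] g 3.15 [-50.  39.  34. 116. -13.  46. -40.]
time: 20.58
ee_pos: [0.4967, 0.1403, 0.1312]
ee_rot: [[0.484, 0.859, -0.166], [0.817, -0.511, -0.267], [-0.315, -0.006, -0.949]]
contact_force: [-0.2, 0.7, -2.2]
gripper_width: 0.37
t 20.57 tcp [0.4967 0.1403 0.1312] head [0.4938 0.1343 0.1387] lean [-0.002 -0.002] turn [ 0.1 -0.1 -0. ] shift cm [-0.14  0.07  0.12] F [-0.2  0.7 -2.2] g 3.16 [-50.  39.  34. 116. -13.  46. -40.]
```

```bash
python3 -m inch '[[[0,0,0],[0.05,0,0.2],2.5],[[0,0,0],[0,0,0],2.5]]'|grep -E 'pos|force';python3 -m inch '[[[0,0,0],[0.05,0,0.15],2.5],[[0,0,0],[0,0,0],2.5]]'; python3 st.py .138; python3 -c "
from h import *
shot('scene','s20');shot('wrist','w20');crop('s20','cs20',335,130,70,70,8)"
```

```text
ee_pos: [0.4969, 0.1403, 0.1299]
contact_force: [-0.2, 0.7, 0.6]
time: 21.08
ee_pos: [0.4969, 0.1402, 0.13]
ee_rot: [[0.484, 0.859, -0.166], [0.817, -0.511, -0.266], [-0.314, -0.007, -0.949]]
contact_force: [-0.8, 0.0, -1.8]
gripper_width: 0.37
t 21.07 tcp [0.4969 0.1402 0.13  ] head [0.494  0.1342 0.1374] lean [-0.002 -0.003] turn [ 0.  -0.2 -0. ] shift cm [-0.18  0.05 -0.  ] F [-0.8  0.  -1.8] g 3.16 [-50.  39.  34. 116. -13.  46. -40.]
```

View pics/cs20.png

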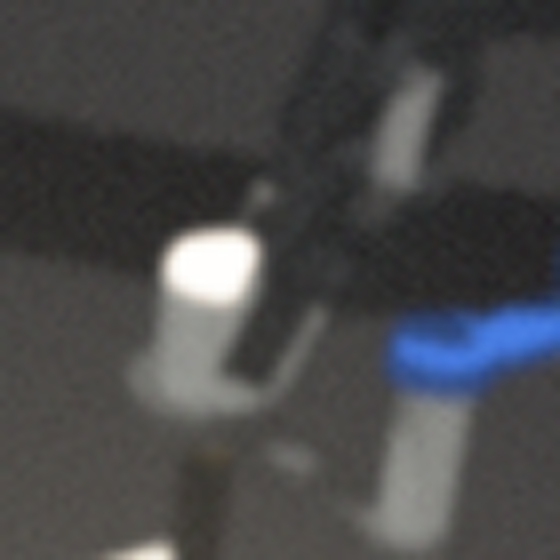

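```bash
python3 -m inch '[[[0,0,0],[0,0,0],3.6],[[0,0,0],[0,0,0],4.4],[[0,0,0],[0,0,0],5],[[0,0,0],[0,0,0],5.2],[[0,0,0],[0,0,0],5.2]]'; python3 -c "
from h import *
shot('scene','s21');shot('wrist','w21');crop('s21','cs21',335,130,70,70,8)"
```

```text
time: 21.8
ee_pos: [0.4972, 0.1401, 0.1292]
ee_rot: [[0.484, 0.859, -0.166], [0.817, -0.511, -0.267], [-0.314, -0.007, -0.949]]
contact_force: [0.3, -0.0, -0.5]
gripper_width: 0.61
```

View pics/cs21.png

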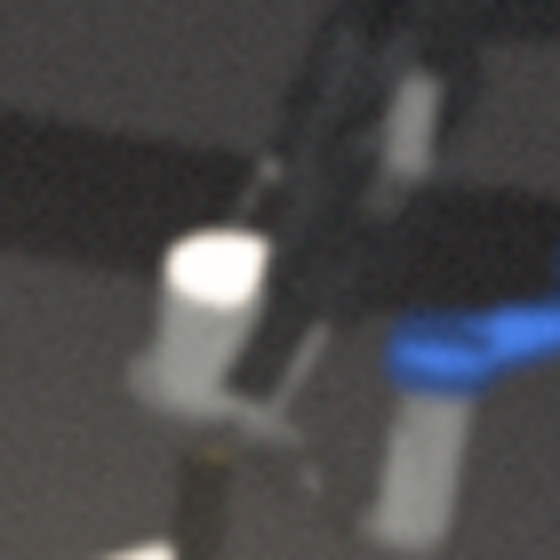

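View pics/w21.png

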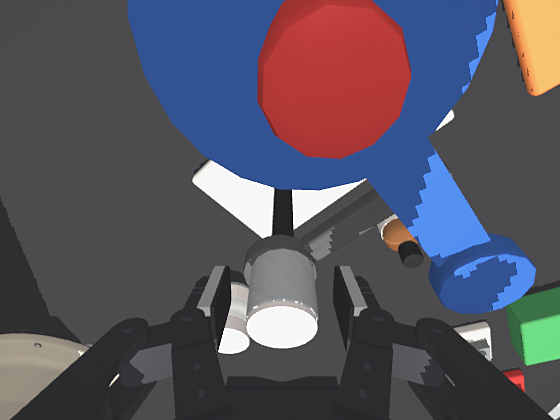

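```bash
python3 -m inch '[[[0,0,0],[-0.5,0,-1.6],5.6],[[0,0,0],[-0.7,0,-2.2],5.6],[[0,0,0],[-1.2,0,-3.6],5.6],[[0,0,0],[-1.2,0,-3.6],5.6],[[0,0,0],[-0.6,0,-1.8],4],[[0,9,0],[0,0,0],4],[[0,9,0],[0,0,0],4],[[0,0,0],[0,0,0],4]]'; python3 -c "
from togo import *
shot('scene','s22');shot('wrist','w22');crop('s22','cs22',335,120,90,80,7)
togo([.564,.2345,.27]); s=sensors.state();print(s['joints'].round(0),s['ee_rot'].round(3),np.degrees(np.arctan2(s['ee_rot'][1,1],s['ee_rot'][0,1])))"
```

```text
time: 22.9
ee_pos: [0.4991, 0.1391, 0.2762]
ee_rot: [[0.512, 0.859, 0.001], [0.859, -0.512, 0.007], [0.006, -0.003, -1.0]]
contact_force: [0.5, 0.2, -0.5]
gripper_width: 0.465
t 23.0 pos [0.5002 0.1415 0.2753] turn [0. 0. 0.] shift cm now-axes [11.26  0.76  0.56] F [-0.1 -0.6  0.3] grip 3.99
[-49.  20.  36. 117. -16.  48. -34.] [[ 0.509  0.861 -0.001]
 [ 0.861 -0.509  0.004]
 [ 0.003 -0.003 -1.   ]] -30.593687670202378
```

View pics/cs22.png

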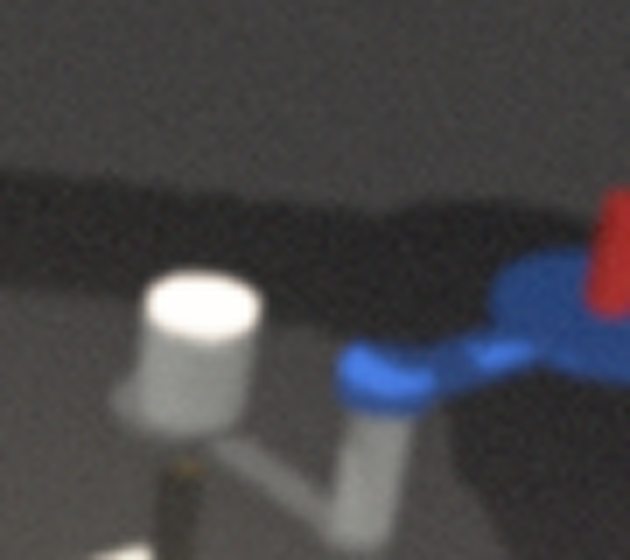

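View pics/w22.png

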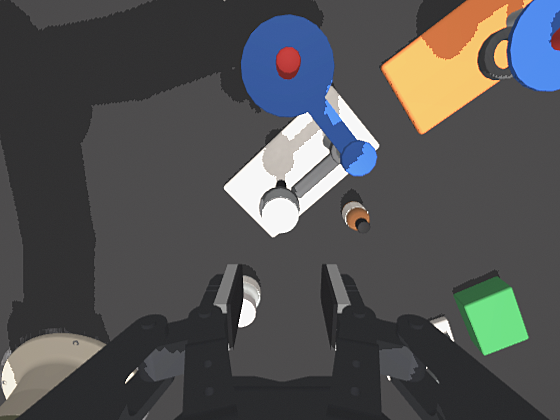

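```bash
python3 -m inch '[[[0,0,-10],[3,0,0],4],[[0,0,-10],[3,0,0],4],[[0,0,-10],[2,0,0],4],[[0,0,-10],[1,0,0],4],[[0,0,0],[0,0,0],4]]'; python3 -c "
from togo import *
S=cam('scene');print('face S',atz(S,(364,163.7),.156))
togo([.564,.2355,.27],down(9.5)); im,st=shot('wrist','w23');W=cam('wrist',st);print(proj(W,[.564,.2355,.208]),st['joints'].round(0));print(proj(W,[.495,.134,.156]))"
```

```text
time: 23.62
ee_pos: [0.5311, 0.234, 0.2727]
ee_rot: [[-0.193, 0.981, -0.009], [0.981, 0.193, -0.009], [-0.007, -0.01, -1.0]]
contact_force: [0.4, -0.5, 0.6]
gripper_width: 0.472
face S [0.49781114 0.13672178 0.156     ]
t 23.62 pos [0.5311 0.234  0.2727] turn [-0.6  0.4  1.6] shift cm now-axes [-0.48  3.26  0.24] F [ 0.4 -0.5  0.6] grip 4.03
shift cm after-turn axes [-0.4   3.27  0.27]
[328.66447051 235.00449908] [-46.  23.  24. 109. -11.  51.  -6.]
[227.08028598 296.80985022]
```

View pics/w23.png

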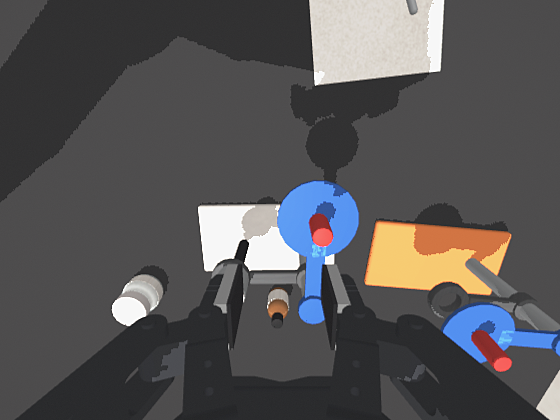

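```bash
python3 -m inch '[[[0,0,1],[-0.3,2.6,0],4],[[0,0,0],[0,0,0],4],[[0,0,0],[0,0,0],4]]'; python3 -c "
from togo import *
togo([.560,.2355,.181],down(9.5)); im,st=shot('wrist','w24');W=cam('wrist',st);print(proj(W,[.560,.2355,.208]),st['joints'].round(0))"
```

```text
time: 24.05
ee_pos: [0.5571, 0.2348, 0.2715]
ee_rot: [[-0.163, 0.987, -0.012], [0.987, 0.163, -0.013], [-0.011, -0.014, -1.0]]
contact_force: [-0.3, 0.6, 0.1]
gripper_width: 0.47
t 24.05 pos [0.5571 0.2348 0.2715] turn [-0.8  0.6 -0.1] shift cm now-axes [0.12 0.42 9.04] F [-0.3  0.6  0.1] grip 4.01
shift cm after-turn axes [0.02 0.29 9.05]
[287.62748678 228.64604684] [-45.  25.  24. 106. -12.  52.  -6.]
```

View pics/w24.png

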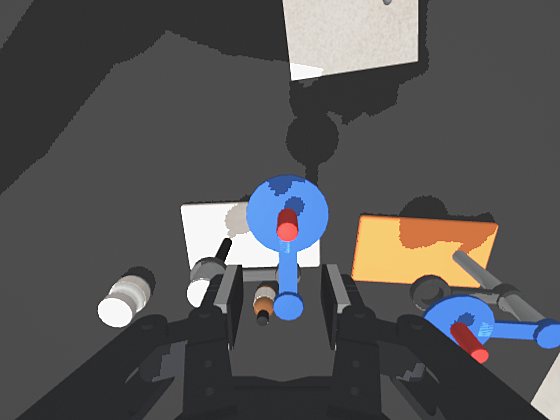

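```bash
python3 -m inch '[[[-0.8,0.6,0],[0,0.2,2.5],4],[[0,0,0],[0,0,2.5],4],[[0,0,0],[0,0,2.5],4],[[0,0,0],[0,0,1.4],4],[[0,0,0],[0,0,0],2.8],[[0,0,0],[0,0,0],2.8]]'; cat > sw.py <<'E'
from togo import *
P=np.array([.577,.149]);s=sensors.state();d=s['ee_pos'][:2]-P;print('t',s['time'],'z',s['ee_pos'][2].round(4),'r',np.hypot(*d).round(4),'ang',np.degrees(np.arctan2(d[1],d[0])).round(1),'yang',np.degrees(np.arctan2(s['ee_rot'][1,1],s['ee_rot'][0,1])).round(1),'zax',s['ee_rot'][:,2].round(3),'F',s['contact_force'].round(1),s['joints'].round(0))
E
python3 sw.py; python3 -c "
from togo import *
shot('wrist','w25')"
```

```text
time: 24.85
ee_pos: [0.5577, 0.2347, 0.1822]
ee_rot: [[-0.159, 0.987, 0.002], [0.987, 0.159, 0.001], [0.0, 0.002, -1.0]]
contact_force: [0.1, 0.2, 1.0]
gripper_width: 0.328
t 24.85 z 0.1822 r 0.0878 ang 102.7 yang 9.1 zax [ 0.002  0.001 -1.   ] F [0.1 0.2 1. ] [-42.  31.  21. 112. -16.  40.  -3.]
```

View pics/w25.png

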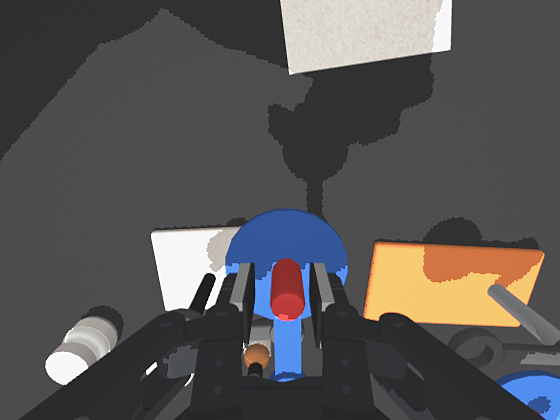

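```bash
python3 -m inch '[[[0,0,-8],[-0.2,-1.15,0],2.8],[[0,0,-8],[-0.1,-1.15,0],2.8],[[0,0,-8],[-0.1,-1.15,0],2.8],[[0,0,0],[0,0,0],2.8]]' | head -1; python3 sw.py
```

```text
time: 25.4
t 25.4 z 0.1857 r 0.0877 ang 124.2 yang 33.8 zax [ 0.009  0.004 -1.   ] F [0.2 0.4 0.1] [-38.  27.  14. 116. -10.  38.  16.]
```

```bash
python3 -m inch '[[[0,0,-8],[-0.3,-1.2,0.3],2.8],[[0,0,-8],[-0.1,-1.2,0],2.8],[[0,0,-8],[-0.1,-1.2,0],2.8],[[0,0,0],[0,0,0],2.8]]' | head -1; python3 sw.py; python3 -c "
from togo import *
shot('wrist','w26')"
```

```text
time: 25.9
t 25.9 z 0.1846 r 0.0839 ang 146.2 yang 57.7 zax [ 0.015  0.007 -1.   ] F [-0.2  0.5  0.1] [-32.  25.   6. 119.  -5.  35.  36.]
```

View pics/w26.png

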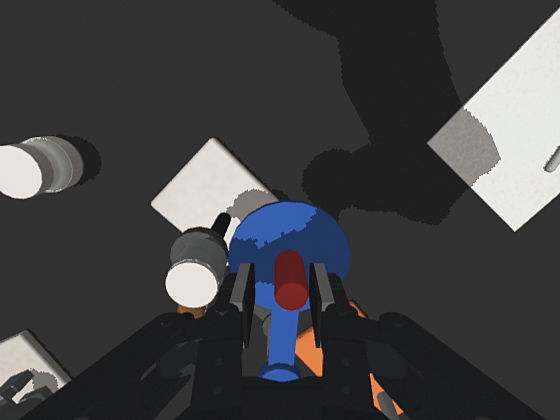

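```bash
python3 -m inch '[[[0.5,-0.5,-8],[-0.1,-1.2,0.1],2.8],[[0,0,-8],[-0.1,-1.2,0],2.8],[[0,0,-8],[-0.1,-1.2,0],2.8],[[0,0,-8],[-0.1,-1.2,0],2.8],[[0,0,0],[0,0,0],2.8]]' | head -1; python3 sw.py
```

```text
time: 26.58
t 26.575 z 0.1842 r 0.0792 ang 176.0 yang 89.3 zax [ 0.022 -0.002 -1.   ] F [0.4 0.1 0.6] [-22.  24.  -2. 122.   3.  33.  63.]
```

```bash
python3 -m inch '[[[0,-1,-6],[0.3,-1.0,0],2.8],[[0,0,-6],[0,-0.9,0],2.8],[[0,0,-2],[0,-0.5,0],2.8],[[0,0,0],[0,-0.4,0],2.8],[[0,0,0],[0,-0.3,0],2.8]]' | head -1; python3 sw.py; python3 -c "
from togo import *
shot('wrist','w27')"
```

```text
time: 27.2
t 27.2 z 0.1844 r 0.0796 ang -165.3 yang 102.4 zax [ 0.041  0.003 -0.999] F [-5.4  9.7  0.2] [-17.  23.  -6. 123.   6.  32.  75.]
```

View pics/w27.png

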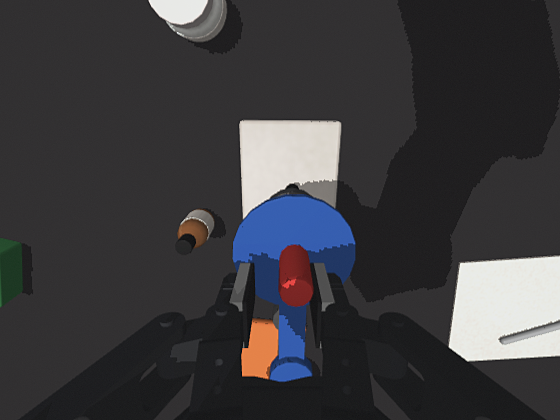

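```bash
python3 -m inch '[[[0,0,0],[0,0.5,0],3.0],[[0,0,0],[0,0,0],3.6],[[0,0,0],[0,0,-2],4],[[0,0,0],[0,0,-4],4],[[0,0,0],[0,0,-4],4],[[0,0,0],[0,5,0],4],[[0,0,0],[0,5,0],4],[[0,0,0],[0,5,0],4],[[0,0,0],[0,0,0],4],[[0,0,0],[0,0,0],4]]'; python3 -c "
from h import *
shot('scene','s28');shot('top','t28');shot('wrist','w28');crop('s28','cs28',335,120,90,80,7);crop('t28','ct28',150,180,110,100,6)"
```

```text
time: 28.5
ee_pos: [0.465, 0.2828, 0.2871]
ee_rot: [[-0.979, -0.201, 0.044], [-0.202, 0.979, 0.003], [-0.043, -0.006, -0.999]]
contact_force: [-0.2, 0.1, -0.2]
gripper_width: 0.467
```

View pics/cs28.png

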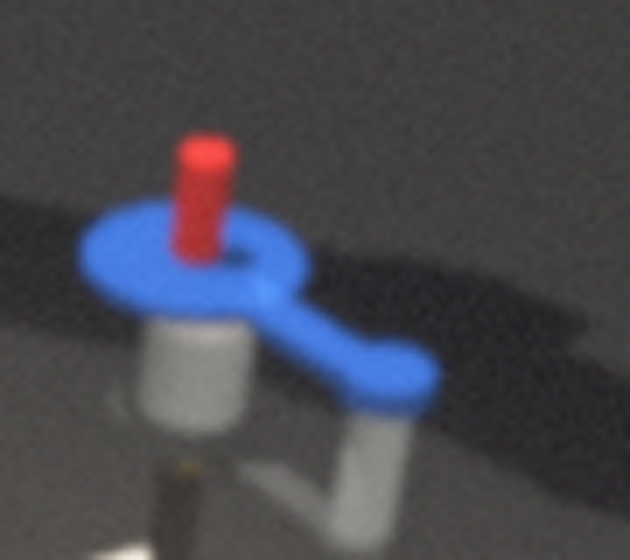

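View pics/ct28.png

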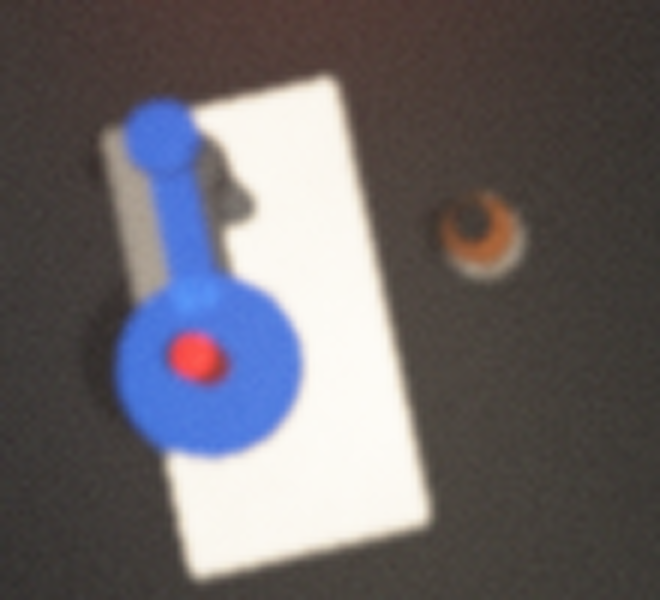

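View pics/w28.png

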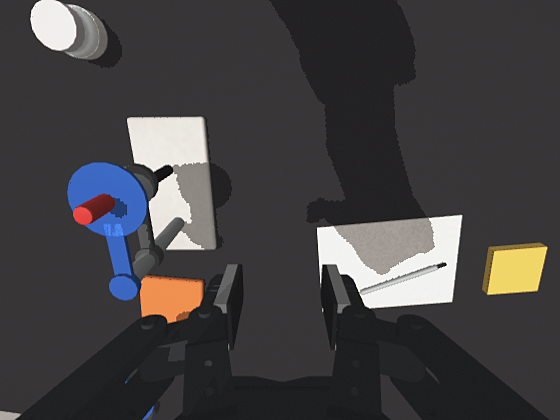

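Everything checks out, so I'm handing in.

```bash
python3 -c "
from plant import manip,sensors
s=sensors.state();print(s['time'],s['dq'].round(2),s['contact_force'].round(1)); print(manip.sign_off())"
```

```text
28.65 [ 0.23 -0.06  0.04  0.03  0.12  0.11 -0.03] [0.4 0.5 0.8]
the job is handed in; nothing more can be done
None
```

I swung the blue cover out to its stop, seated the press handle-first in the ring, let go, and swung the cover back home. I handed the job in at 28.7 s of the allowed 72 s; no verdict was reported.

- **Cover out:** it met the stop with about 20 N. Afterwards the knob measured at about 99° around the pivot, where the stop should be, although a later reading put it nearer 102°.
- **Press drawn and seated:** it came straight out of the sleeve with no sideways force. After release it stood upright, and its head looked flush on the ring.
- **Head position:** in the scene camera the head sits about 4 mm off the ring's axis, within the 8 mm limit. My camera estimates of the ring's position differed by 3 to 5 mm. The press has only 5 mm of play in the bore, so it cannot be further off than that.
- **Cover home:** it pressed on the stop with about 11 N. From above, its arm lines up with the stand's long edge (11.5° against 11.3°), well inside 0.1 rad.
- **Other objects:** the bottle had not moved in the final top-view crop. I saw no contact with the jar or the slide box, but I did not measure them again. The robot was clear, with force readings at noise level.

One departure from plan: a fully aligned 32° grasp was out of joint range. I gripped the head about 19° off its axis and corrected that before inserting it.

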